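# Change the blanking plate of the filling head for the spout plate

### The job

Change the filling head over for filling: turn the swing clamp a quarter turn open by its black wing knob, take the blue blanking plate out of the pocket and lay it flat in the baking sheet. Then seat the white spout plate fully home in the sloping pocket, flat and square with its key tab in the front notch, and turn the clamp back all the way so that its arm lies over the plate. Set both plates down without dropping them, and leave the jar, the piping nozzle and the tally counter where they stand.

Things in the scene. Friction and masses are not known exactly. Their poses are not given: they have to be found in the camera images.
- filling_head: Fixed aluminium block on a tube stand, face sloping 30 deg towards the robot side. Origin: centre of the pocket floor; z = face normal, x up the slope, y across. Pocket 67 (x) x 113 (y) x 9 mm deep, top 3 mm of the walls flared; 27 mm notch through the lower (-x) wall for the key tab. A seated plate has this same frame. Rim: x -50..74, y -75..75, z 9 mm.
- blank_plate: Loose blue plastic blanking plate, starts seated in the pocket under the clamp arm (same frame as filling_head), 110 (y) x 64 (x) x 12 mm; origin: centre of underside, z up out of its top. A key tab 22 wide juts 9 mm from the middle of its -x long edge. Hold it by the upright fin on top: 12 mm thick (x), 34 long (y), at x = -14, z 12 to 37 mm.
- spout_plate: Loose white plastic spout plate, starts lying in the baking sheet, 110 (y) x 64 (x) x 12 mm; origin: centre of underside, z up out of its top. A key tab 22 wide juts 9 mm from the middle of its -x long edge. Hold it by the upright fin on top: 12 mm thick (x), 34 long (y), at x = -14, z 12 to 37 mm. Two steel spouts, 25 wide, 28 tall, stand at y = -36 and 36 mm.
- pan: Fixed dark steel baking sheet, 241 (x) x 165 (y) mm, open on top, rim 25 mm high, walls and floor 2.5 mm. Origin: centre of its underside. The spout plate lies in its +x half; the -x half is free for the blank.
- clamp (a joint): Swing clamp on the head, rad about the head's z at x = 52, y = 0 mm: 0 = closed, arm pointing down the slope over the plate (starts at 0 to 0.25); 1.57 = fully open, arm lying along the upper rim, clear of the pocket. Grows anticlockwise seen from above. Rises 2 mm per rad as it opens. Stays where left; about 0.12 N m.
- knob_grip (a point): Grip point of the clamp's black wing knob, on the turning axis, 7 mm below its top. Wing 12 mm thick (y), 44 long (x), 27 tall; z = turning axis, the clamp arm points to -x. The fingers close along y.
- jar: Open glass jar, 54 mm wide, 93 mm tall, loose: a bystander. Origin at the centre of its foot.
- nozzle: Steel piping nozzle (cone), 33 mm wide, 44 mm tall, standing loose: a bystander. Origin at the centre of its foot.
- counter: Black hand tally counter, 46 x 62 x 28 mm, loose: a bystander. Origin at the centre of its underside.
Not all that is in view belongs to the job. Of the things that look like the blank_plate, the larger one is meant. What is shaped like the spout_plate but green is not meant.

How it is judged:
On the way, in this order (a step that is already met when the one before it is completed fails the run):
1. the clamp is turned open (value of joint clamp above 1.3 rad), for 0.2 s.
2. the blue blank lies flat in the baking sheet, released (x of blank_plate in the frame of pan between -0.1 and 0.1 m and y of blank_plate in the frame of pan between -0.07 and 0.07 m and z of blank_plate in the frame of pan below 0.006 m and angle between blank_plate's own z axis and vertical below 0.05 rad and contact force between the fingers and blank_plate below 0.05 N), for 0.2 s.
3. the white spout plate is seated flat and square in the pocket, the clamp still open (x of spout_plate in the frame of filling_head between -0.0028 and 0.0028 m and y of spout_plate in the frame of filling_head between -0.0028 and 0.0028 m and z of spout_plate in the frame of filling_head below 0.0025 m and angle between the z axis of spout_plate and the z axis of filling_head, either way round below 0.035 rad and angle between the x axis of spout_plate and the x axis of filling_head, either way round below 0.06 rad and value of joint clamp above 1 rad), for 0.2 s.
4. the clamp is turned back over the plate (value of joint clamp below 0.12 rad), for 0.2 s.
At the end, for the whole second after the job is handed in: The spout plate is seated in the pocket (within 2.8 mm of centre, under 2.5 mm off the floor, within 2 degrees of flat and 3.5 of square), the clamp is closed to less than 0.12 rad, and the blank lies flat in the baking sheet; both plates at rest (x of spout_plate in the frame of filling_head between -0.0028 and 0.0028 m and y of spout_plate in the frame of filling_head between -0.0028 and 0.0028 m and z of spout_plate in the frame of filling_head below 0.0025 m and angle between the z axis of spout_plate and the z axis of filling_head, either way round below 0.035 rad and angle between the x axis of spout_plate and the x axis of filling_head, either way round below 0.06 rad and x of blank_plate in the frame of pan between -0.1 and 0.1 m and y of blank_plate in the frame of pan between -0.07 and 0.07 m and z of blank_plate in the frame of pan below 0.006 m and angle between blank_plate's own z axis and vertical below 0.05 rad and linear speed of each of spout_plate, blank_plate below 0.01 m/s and value of joint clamp below 0.12 rad); the robot touches nothing.
It fails at once if a plate is dropped or thrown (moves at over 0.7 m/s without being held) ((linear speed of spout_plate above 0.7 m/s and contact force between the fingers and spout_plate below 0.05 N) or (linear speed of blank_plate above 0.7 m/s and contact force between the fingers and blank_plate below 0.05 N)).
It fails at once if the jar, the piping nozzle or the tally counter is moved by more than 30 mm (distance of any of jar, nozzle, counter from where it was at the start of the episode above 0.03 m).
It also fails if it takes over 64 s, if anything falls off the work surface, if the arm or the gripper's body presses on something with over 40 N, if the wrist force passes 120 N, or if a joint passes its speed limit or range.

### The arm

A 6-joint arm with a two-finger parallel gripper is mounted at the origin on a cart in front of the work surface, level with it; the furniture and walls round the work are solid. World frame = base frame: x ahead of the robot, y to its left, z up, the work surface at z = 0. Lengths are in m, angles in rad, forces in N, time in s.
With the tool pointing down it reaches from about 0.375 to 0.9 m from the base axis. Payload 3.1 kg.
Tool frame: the origin (TCP) lies at the very end of the fingers, on their centre line; the grasp point (between the pads) lies 19 mm behind it; z points along the fingers, y is the line along which they close (so a half turn about z gives the same grasp; the last joint's range is limited). The gripper opens to 85 mm and grips with 20 to 120 N. Pads are 22 mm wide; open, the fingers measure 114 mm over their backs; the gripper's body (76 mm by 85 mm) begins 54 mm behind the grasp point. The pads swing forward as they close: fully open they stand 13 mm farther back than shut.
Start: joints at [-1.464, 0.527, 1.433, -0, 1.181, -0.178], TCP at [0.176, -0.6, 0.231] pointing down, gripper open.
Joint ranges: [-3.08, 3.08], [-0.75, 2.2], [0.22, 2.44], [-1.43, 4.57], [0, 2.65], [-2.85, 2.85]. Speed limits (rad/s): [2.79, 2.79, 3.14, 3.14, 3.14, 3.14].

### API

Orientations are given as a unit quaternion [x, y, z, w].
In Python, from station import manip, vision gives the robot as it stands.
- The arm moves only by the tool drive_tool, never from a script. Its argument "deltas" is a list that holds one entry, the list of rows, each a list of 4 numbers: the shift along the tool's x, y, z in mm, then the turn about the tool's z in rad. A call has 1 to 5 rows; each row is the pose to reach, as a shift and turn from the pose commanded when the call began, along the tool's axes at that moment; what a row does not reach only later rows make up. A row lasts 1/12 s, in which the tool goes at most 41.7 mm and 7.16 degrees, less where a joint would pass 70% of its speed; a pose out of reach is approached as far as the arm can. A call with a gripper value outside its range is refused whole. "jaw" is the finger opening in mm, from 0 to 85.4, set as the call begins (left out, the last holds). The fingers move at their own pace and stop on an object; "force" is the grip in N (left out, the last holds). Time passes only in rows, so rows that repeat a pose let the fingers close. It gives the time, the measured TCP pose, the force, the opening and the grip force at its end, in the units of the state.
- manip.sense(): the state, without advancing time (a new reading comes with each control period).
- vision.snapshot(name): name is "scene" or "top"; returns the picture (480x640x3 uint8, red, green, blue); there is no depth.
- vision.camera_model(name): a dict with "camera_matrix" (3x3 intrinsics, pixels), "rvec" (rotation vector, rad) and "tvec" (3), from world to camera coordinates, as OpenCV has them. Camera axes: x right, y down, z forward; pixel columns grow to the right and rows downward; lengths in m; the calibration is good to about 2 mm. A picture is of the moment at which its call begins. camera_model takes no time and is no camera call.
- manip.sign_off(): hands the job in; it is judged then, once.
The state is a dict: "t": time; "q": joint angles; "qd": joint speeds; "tau": joint torques, N m; "tcp_pos": TCP position; "tool_rot": TCP orientation; "force": force on the tool from outside, world axes, zero at the start; "ft_torque": the same for the moment, N m; "finger_gap": opening from 0.0 (shut) to 1.0 (fully open); "gripper_force": force on a finger pad.
Only numpy, scipy, OpenCV 4.12 (cv2) and the standard library are available. Lean on these libraries where they do the work, as an engineer would, in place of code of your own. Each camera call takes 0.05 s, during which the arm holds its last target. There are 200 camera calls.

## Working session

There is one attempt and no reset: what is moved stays moved. The work goes in short steps, Python scripts to look and compute and a tool call to move; the robot and the scene stay as the last step left them, time stands still between calls to the robot, and variables do not carry over. Pictures are saved under pics/ and viewed, at most 10 in all, crops included, and the job is handed in when it is done.

Besides the shell and the picture viewer there is one more tool, called after "Call:" by a JSON object that holds its "op" and its "data", one argument or row to a line. drive_tool: Moves the arm, as the interface text tells. Its arguments: {"type":"object","properties":{"deltas":{"type":"array"},"jaw":{"type":"number"},"force":{"type":"number"}},"required":["deltas"]}

```bash
mkdir -p pics; ls
python3 - <<'E'
from station import manip, vision
import cv2,numpy as np
for n in("scene","top"):
    im=vision.snapshot(n);cv2.imwrite(f"pics/{n}0.png",im[:,:,::-1])
    m=vision.camera_model(n);R=cv2.Rodrigues(np.array(m["rvec"],float))[0];print(n,m["camera_matrix"],"C",-R.T@np.array(m["tvec"]).ravel(),"fwd",R[2])
print(manip.sense())
E
```

```text
pics
scene [[603.34005627   0.         317.62137559]
 [  0.         603.34005627 243.95964146]
 [  0.           0.           1.        ]] C [1.49629576 0.09242645 1.25678575] fwd [-0.62355491 -0.12077773 -0.77239369]
top [[552.51073194   0.         314.28727408]
 [  0.         552.51073194 241.13792381]
 [  0.           0.           1.        ]] C [ 0.49710048 -0.10319981  1.35068309] fwd [ 0.03363236  0.00170558 -0.99943282]
{'t': 0.1, 'q': array([-1.46354708e+00,  5.28356638e-01,  1.43380381e+00, -6.39181492e-06,
        1.18140840e+00, -1.78525383e-01]), 'qd': array([-3.02248103e-04, -2.10777871e-03, -4.53384861e-03,  8.11953815e-05,
       -2.40843598e-03,  7.90223150e-04]), 'tau': array([ 1.50002152e-04, -4.43304348e+01, -1.78586233e+01, -2.17361221e-04,
        3.87342676e-03,  3.60492777e-06]), 'tcp_pos': array([ 0.17612743, -0.59898134,  0.23043223]), 'tool_rot': array([ 9.89808308e-01,  1.42402726e-01,  3.22528541e-05, -9.87575658e-04]), 'force': array([ 0.86790317,  0.30251911, -0.85385556]), 'ft_torque': array([-0.00432192,  0.00700432,  0.0149583 ]), 'gripper_force': 0.0, 'finger_gap': 0.9994044304145363}
```

View pics/scene0.png

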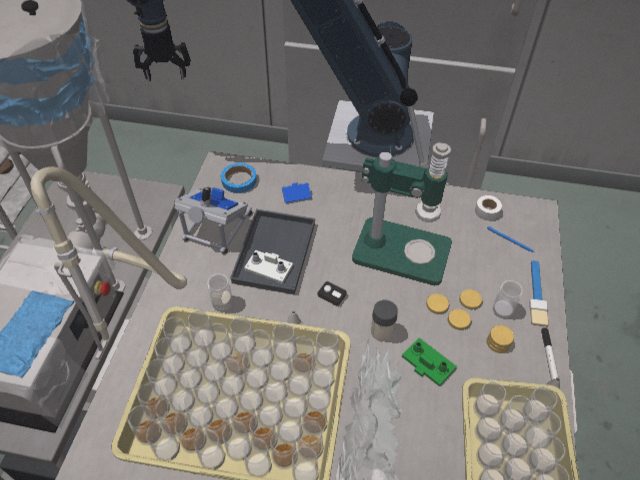

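View pics/top0.png

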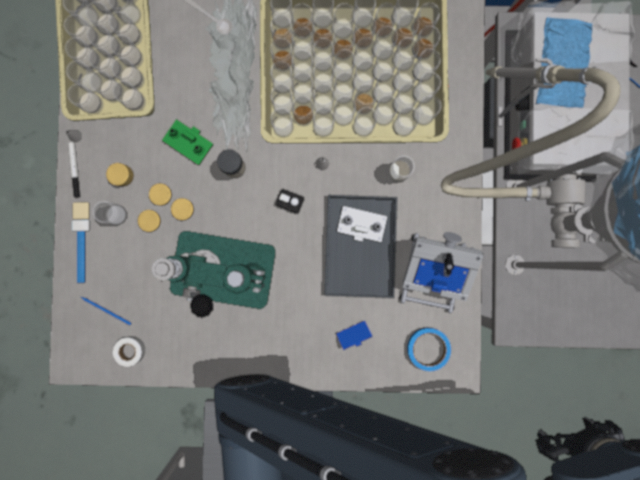

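The main confusables are these. In the top view, the large blue plate at (440,275) is the target, not the small blue plate at (354,335) or the blue ring at (428,349). The white plate at (362,222) is the target, not the green one at (188,142). A close crop will confirm the choice.

Run:
```python
import cv2
a=cv2.imread("pics/top0.png")[185:315,320:495]
cv2.imwrite("pics/c1.png",cv2.resize(a,None,fx=4.5,fy=4.5,interpolation=cv2.INTER_CUBIC))
b=cv2.imread("pics/scene0.png")[170:300,160:330]
cv2.imwrite("pics/c2.png",cv2.resize(b,None,fx=4.5,fy=4.5,interpolation=cv2.INTER_CUBIC))
```

```text
(no output)
```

View pics/c1.png

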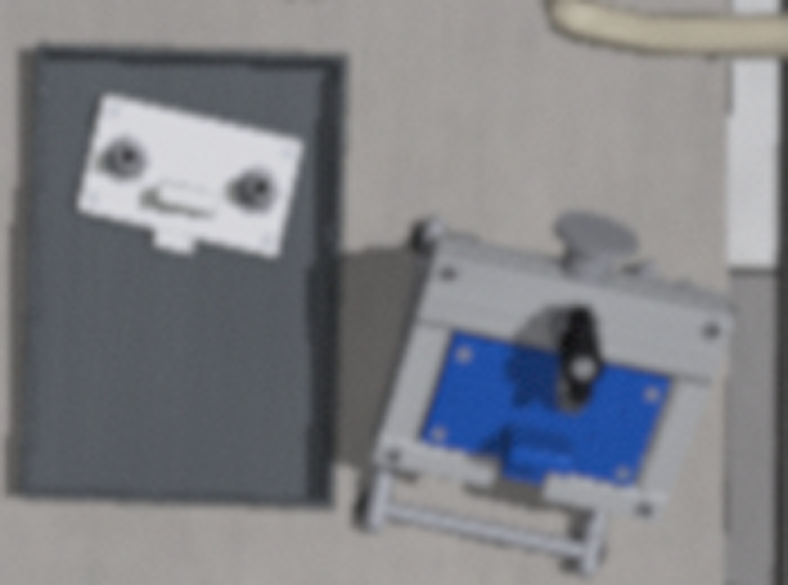

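View pics/c2.png

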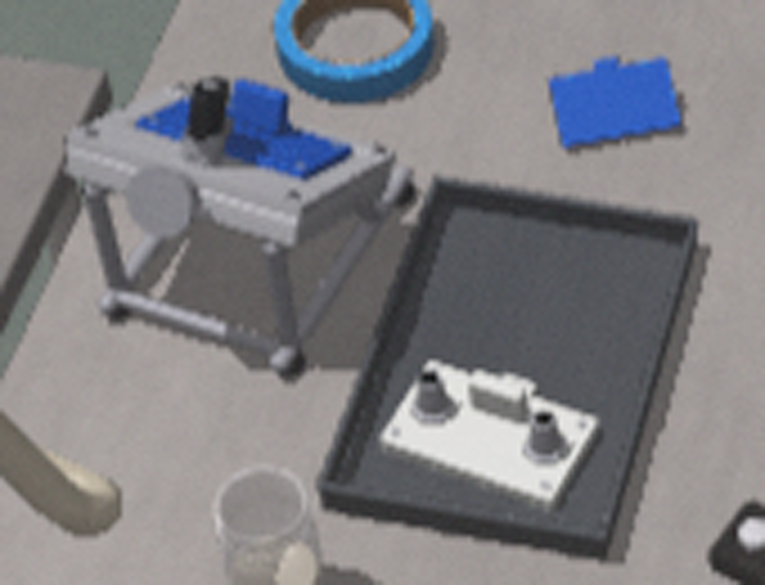

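The crops settle it. The large blue plate sits in the head, around top-crop (545,410), with the black wing knob at (580,360) and its arm pointing at the robot. The white plate lies in the +x half of the pan, around (190,176), with its tab on the robot side at (175,243). Next I'll fit the edges for exact poses.

```bash
cat > h.py <<'E'
import cv2,numpy as np
from scipy.optimize import least_squares
from scipy.spatial.transform import Rotation as Ro
from station import vision
CM={n:vision.camera_model(n) for n in("scene","top")}
def proj(n,P):
    m=CM[n];return cv2.projectPoints(np.array(P,float).reshape(-1,1,3),np.array(m["rvec"],float),np.array(m["tvec"],float),m["camera_matrix"],None)[0].reshape(-1,2)
def ray(n,uv,z):
    m=CM[n];R=cv2.Rodrigues(np.array(m["rvec"],float))[0];C=-R.T@np.array(m["tvec"],float).ravel()
    d=R.T@np.linalg.inv(m["camera_matrix"])@np.array([uv[0],uv[1],1.]);return C+d*(z-C[2])/d[2]
def corners(mask,G,tol=1.8):
    """mask float image 0..1; G 4 guessed corners; lines fitted to half-level contour"""
    S=6;M=cv2.resize(mask.astype(np.float32),None,fx=S,fy=S,interpolation=cv2.INTER_LINEAR)
    cs,_=cv2.findContours((M>.5).astype(np.uint8),cv2.RETR_LIST,cv2.CHAIN_APPROX_NONE)
    P=(np.vstack(cs).reshape(-1,2)+.5)/S-.5;G=np.array(G,float)
    for it in range(3):
        L=[]
        for i in range(4):
            a,b=G[i],G[(i+1)%4];d=(b-a)/np.linalg.norm(b-a);s=(P-a)@d/np.linalg.norm(b-a);e=(P-a)@[-d[1],d[0]]
            Q=P[(s>.06)&(s<.94)&(abs(e)<tol)]
            v=cv2.fitLine(Q.astype(np.float32),cv2.DIST_WELSCH,.3,.01,.01).ravel();L.append(np.cross([v[2],v[3],1],[v[2]+v[0],v[3]+v[1],1]))
        G=np.array([(lambda c:c[:2]/c[2])(np.cross(L[i-1],L[i])) for i in range(4)])
    return G
def Rhead(yaw,tilt=np.pi/6): return (Ro.from_euler('z',yaw)*Ro.from_euler('y',-tilt)).as_matrix()
PL=np.array([[32,55,12],[32,-55,12],[-32,-55,12],[-32,55,12]])/1e3  # +x+y,+x-y,-x-y,-x+y
E
python3 - <<'E'
from h import *
t=cv2.imread("pics/top0.png").astype(float);s=cv2.imread("pics/scene0.png").astype(float)
blue=lambda i:np.clip((i[:,:,0]-i[:,:,2]-10)/100,0,1)
whi=lambda i:np.clip((i.min(2)-120)/160,0,1)
f=lambda o,c:np.array(c)/4.5+o
T=[320,185];S=[160,170]
gb={"top":f(T,[(455,330),(677,375),(641,487),(420,440)]),"scene":f(S,[(305,175),(135,122),(185,85),(350,150)])}
gw={"top":f(T,[(103,95),(302,142),(280,258),(78,210)]),"scene":f(S,[(550,500),(380,438),(430,362),(598,420)])}
for nm,g,mf in(("blue",gb,blue),("white",gw,whi)):
    C={n:corners(mf(i),g[n],2.0) for n,i in(("top",t),("scene",s))}
    for n in C: print(nm,n,np.round(C[n]-g[n],1).tolist())
    for use in(("top",),("scene",),("top","scene")):
        def pts(p): return PL@(Rhead(p[3]) if nm=="blue" else Ro.from_euler('z',p[3]).as_matrix()).T+[p[0],p[1],p[2]]
        r=least_squares(lambda p:np.concatenate([(proj(n,pts(p))-C[n]).ravel() for n in use]),[.45,-.35,.1 if nm=="blue" else .01,-.2])
        print(nm,use,np.round(r.x,4),"rms",np.sqrt(np.mean(r.fun**2)))
for uv in f(T,[(38,48),(345,57),(332,505),(12,495)]): print("pan",ray("top",uv,.025))
E
```

```text
blue top [[-0.4, 0.2], [-1.8, 0.2], [-2.5, -0.7], [-0.2, -0.3]]
blue scene [[-1.4, 0.2], [-0.9, 0.3], [-1.0, 2.7], [0.4, -0.9]]
blue ('top',) [ 0.4731 -0.3901  0.085  -0.1865] rms 0.16914340720005114
blue ('scene',) [ 0.4879 -0.3826  0.1031 -0.1733] rms 0.3877606043431217
blue ('top', 'scene') [ 0.4732 -0.3897  0.0865 -0.1812] rms 0.35652620035198285
white top [[1.2, 0.9], [-1.8, 0.3], [-2.5, -2.4], [1.5, -1.5]]
white scene [[-0.8, -0.9], [0.7, -0.3], [-0.8, -0.1], [-1.4, -0.1]]
white ('top',) [ 0.595  -0.225  -0.1114 -0.2129] rms 0.2369622583646031
white ('scene',) [ 0.54   -0.2298 -0.0636 -0.2049] rms 0.3198059617375889
white ('top', 'scene') [ 5.869e-01 -2.150e-01 -4.000e-04 -2.118e-01] rms 1.2081685101073232
pan [ 0.65195083 -0.13263732  0.025     ]
pan [ 0.65066166 -0.29689072  0.025     ]
pan [ 0.41161532 -0.29396142  0.025     ]
pan [ 0.41321884 -0.12377797  0.025     ]
```

Run:
```python
from h import *
t=cv2.imread("pics/top0.png").astype(float);s=cv2.imread("pics/scene0.png").astype(float)
f=lambda o,c:np.array(c)/4.5+o
T=[320,185];S=[160,170]
gw={"top":f(T,[(103,95),(302,142),(280,258),(78,210)]),"scene":f(S,[(550,500),(380,438),(430,362),(598,420)])}
C={}
for n,i in(("top",t),("scene",s)):
    g=i.min(2);c=gw[n].mean(0);x0,y0=(c-30).astype(int);p=g[y0:y0+60,x0:x0+60]
    hi=np.percentile(p,90);lo=np.percentile(p,40);print(n,hi,lo)
    C[n]=corners(np.clip((g-lo)/(hi-lo),0,1),gw[n],2.);print(np.round(C[n]-gw[n],1).tolist())
for use in(("top",),("scene",),("top","scene")):
    pts=lambda p:PL@Ro.from_euler('z',p[2]).as_matrix().T+[p[0],p[1],.0025]
    r=least_squares(lambda p:np.concatenate([(proj(n,pts(p))-C[n]).ravel() for n in use]),[.55,-.2,-.2]);print(use,np.round(r.x,4),np.sqrt(np.mean(r.fun**2)))
# knob: black in both views
O=np.array([.4732,-.3897,.0865]);R=Rhead(-.183)
for n,i,(a,b,c,d) in(("top",t,(430,465,245,285)),("scene",s,(195,222,180,206))):
    m=(i.max(2)<60).astype(np.uint8);k=np.zeros_like(m);k[c:d,a:b]=m[c:d,a:b]
    k=cv2.morphologyEx(k,cv2.MORPH_OPEN,np.ones((2,2)))
    N,l,st,ce=cv2.connectedComponentsWithStats(k);
    for j in range(1,N):
        if st[j,4]>15: print(n,st[j],ce[j])
    for z in(.02,.03,.04,.05,.06,.07): print(z,proj(n,O+R@[.052,0,z]).round(1))
```

```text
top 214.0 89.0
[[-0.0, -0.7], [-0.2, -0.7], [-1.4, -0.8], [-0.5, -0.5]]
scene 221.0 85.0
[[-0.4, 0.1], [-1.0, -0.0], [0.0, -0.9], [-0.4, -0.6]]
('top',) [ 0.5873 -0.2152 -0.2118] 0.06386255409047772
('scene',) [ 0.5882 -0.2134 -0.2217] 0.22368665292987103
('top', 'scene') [ 0.5876 -0.2144 -0.2158] 0.3272782776265797
top [445 255   8  20  96] [448.51041667 263.58333333]
0.02 [[447.5 257.8]]
0.03 [[448.  260.1]]
0.04 [[448.5 262.3]]
0.05 [[449.1 264.6]]
0.06 [[449.6 266.9]]
0.07 [[450.1 269.3]]
scene [203 190   8  12  77] [206.66233766 195.64935065]
0.02 [[204.1 201.9]]
0.03 [[204.6 198.2]]
0.04 [[205.1 194.6]]
0.05 [[205.5 190.9]]
0.06 [[206.  187.2]]
0.07 [[206.5 183.4]]
```

```bash
cat >> h.py <<'E'
O=np.array([.4732,-.3897,.0865]);YAW=-.183;RH=Rhead(YAW)
E_u=np.array([np.cos(YAW),np.sin(YAW),0]);E_v=np.array([-np.sin(YAW),np.cos(YAW),0])
def W(u,v,h): return O*[1,1,0]+(E_u*u+E_v*v)/1e3+[0,0,h/1e3]
def cur():
    from station import manip
    s=manip.sense();R=Ro.from_quat(s["tool_rot"]).as_matrix();return s,s["tcp_pos"],R
def plan(*wps):
    """wps: (world xyz, yaw of tool x) -> tool-axis shifts (mm) and turn, from measured pose"""
    s,p,R=cur();y0=np.arctan2(R[1,0],R[0,0])
    print("t",round(s["t"],2),"tcp",p.round(4),"yaw",round(y0,3),"F",s["force"].round(1),"gap",round(s["finger_gap"]*85.4,1),"gf",round(s["gripper_force"],1))
    d=p-O;print("  uvh",(d@E_u*1e3).round(1),(d@E_v*1e3).round(1),(p[2]*1e3).round(1))
    for w,y in wps: print("  ->",(R.T@(np.array(w)-p)*1e3).round(1),"turn",round((y0-y+np.pi)%(2*np.pi)-np.pi,3))
E
python3 - <<'E'
from h import *
f=lambda z:print(z,ray("top",(447,187),z),ray("scene",(180,283),z))
for z in(0,.05,.1,.15,.2):f(z)
plan((W(46,-30,230),YAW),(W(46,-30,150),YAW))
E
```

```text
0 [ 0.6824719  -0.42355411  0.        ] [ 0.67868528 -0.42364567  0.        ]
0.05 [ 0.67560977 -0.41169513  0.05      ] [ 0.71121312 -0.40311424  0.05      ]
0.1 [ 0.66874763 -0.39983616  0.1       ] [ 0.74374096 -0.38258281  0.1       ]
0.15 [ 0.6618855  -0.38797719  0.15      ] [ 0.7762688  -0.36205138  0.15      ]
0.2 [ 0.65502336 -0.37611821  0.2       ] [ 0.80879664 -0.34151995  0.2       ]
t 0.1 tcp [ 0.1761 -0.599   0.2304] yaw 0.286 F [ 0.9  0.3 -0.9] gap 85.3 gf 0.0
  uvh -254.0 -259.8 230.4
  -> [371.5 -69.5   0.7] turn 0.469
  -> [371.5 -69.3  80.7] turn 0.469
```

Call:
{"op": "drive_tool", "data": {
  "deltas": [
    [[37,-7,0,0],[74,-14,0,0],[111,-21,0,0],[148,-28,0,0],[186,-35,0,0]]
  ],
  "jaw": 0
}}

```text
t: 0.52
tcp_pos: [0.3458, -0.5124, 0.2308]
tool_rot: [0.99, 0.142, -0.0, -0.001]
force: [0.7, -0.6, -0.0]
finger_gap: 0.305
gripper_force: 0.0
```

Call:
{"op": "drive_tool", "data": {
  "deltas": [
    [[37,-7,0,0.11],[74,-14,0,0.22],[111,-21,0,0.33],[148,-28,0,0.44],[186,-35,0,0.469]]
  ]
}}

```text
t: 0.93
tcp_pos: [0.5146, -0.4262, 0.2308]
tool_rot: [0.996, -0.094, -0.001, -0.0]
force: [0.2, -1.0, -0.3]
finger_gap: -0.001
gripper_force: 0.0
```

```bash
python3 -c "
from h import *
plan((W(46,-30,150),YAW))"
```

```text
t 0.93 tcp [ 0.5146 -0.4262  0.2308] yaw -0.188 F [ 0.2 -1.  -0.3] gap -0.0 gf 0.0
  uvh 47.3 -28.4 230.8
  -> [-1.2  1.7 80.8] turn -0.005
```

Call:
{"op": "drive_tool", "data": {
  "deltas": [
    [[0,3,40,0],[0,3,70,0],[0,3,81,0],[0,3,81,0]]
  ]
}}

```text
t: 1.27
tcp_pos: [0.5109, -0.4281, 0.1461]
tool_rot: [0.996, -0.091, -0.003, -0.003]
force: [0.3, 1.3, -1.5]
finger_gap: 0.0
gripper_force: 0.0
```

Call:
{"op": "drive_tool", "data": {
  "deltas": [
    [[0,-5,0,0],[0,-10,0,0],[0,-15,0,0],[0,-20,0,0],[0,-20,0,0]]
  ]
}}

```text
t: 1.68
tcp_pos: [0.5171, -0.411, 0.1522]
tool_rot: [0.996, -0.091, 0.001, 0.001]
force: [-0.4, -2.5, 1.4]
finger_gap: 0.001
gripper_force: 0.5
```

```bash
python3 -c "
from h import *
plan((W(45,0,150),YAW))
import numpy as np
a=vision.snapshot('top')[:,:,::-1][215:315,370:500];b=vision.snapshot('scene')[:,:,::-1][130:230,150:280]
cv2.imwrite('pics/k1.png',cv2.resize(np.vstack([np.hstack([a,b])]),None,fx=3,fy=3,interpolation=cv2.INTER_CUBIC))"
```

```text
t 1.68 tcp [ 0.5171 -0.411   0.1522] yaw -0.182 F [-0.4 -2.5  1.4] gap 0.1 gf 0.5
  uvh 47.1 -13.0 152.2
  -> [ -2.1 -13.    2.1] turn 0.001
```

View pics/k1.png

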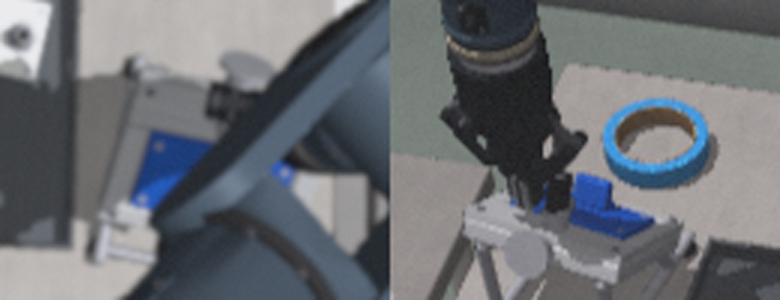

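Call:
{"op": "drive_tool", "data": {
  "deltas": [
    [[0,-5,2,0],[-1,-9,2,0],[-2,-13,2,0],[-3,-17,2,0],[-4,-21,2,0]]
  ]
}}

```text
t: 2.2
tcp_pos: [0.518, -0.3958, 0.1504]
tool_rot: [0.996, -0.091, 0.003, 0.007]
force: [0.4, -12.1, -0.1]
finger_gap: -0.0
gripper_force: 4.8
```

Call:
{"op": "drive_tool", "data": {
  "deltas": [
    [[-1,-2,0,0],[-2,-4,0,0],[-3,-4,0,0],[-4,-4,0,0],[-4,-4,0,0]]
  ]
}}

```text
t: 2.62
tcp_pos: [0.5169, -0.3896, 0.1502]
tool_rot: [0.996, -0.092, 0.005, 0.005]
force: [4.9, -6.7, -0.5]
finger_gap: 0.001
gripper_force: 3.4
```

```bash
python3 -c "
from h import *
plan((W(39,13,148),YAW))
import numpy as np
b=vision.snapshot('scene')[:,:,::-1][150:230,160:260]
cv2.imwrite('pics/k2.png',cv2.resize(b,None,fx=6,fy=6,interpolation=cv2.INTER_CUBIC))"
```

```text
t 2.62 tcp [ 0.5169 -0.3896  0.1502] yaw -0.184 F [ 4.9 -6.7 -0.5] gap 0.1 gf 3.4
  uvh 42.9 8.1 150.2
  -> [-3.9 -4.9  2.1] turn -0.001
```

View pics/k2.png

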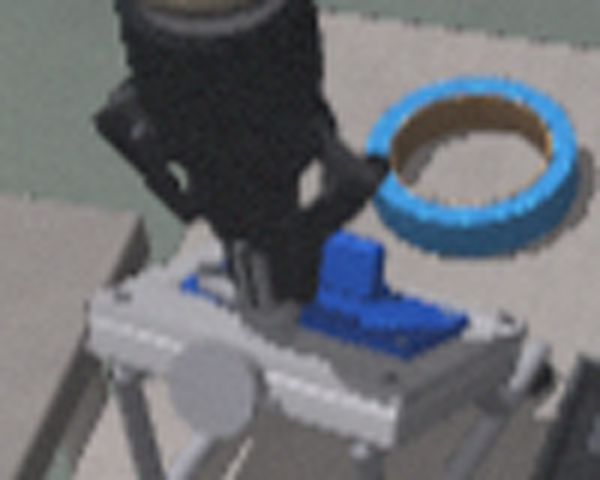

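Call:
{"op": "drive_tool", "data": {
  "deltas": [
    [[-2,-2,1,0],[-4,-4,1,0],[-6,-6,2,0],[-8,-6,2,0],[-9,-6,2,0]]
  ]
}}

```text
t: 3.08
tcp_pos: [0.513, -0.3836, 0.1496]
tool_rot: [0.996, -0.092, 0.01, 0.007]
force: [13.4, -7.7, 0.0]
finger_gap: -0.0
gripper_force: 6.1
```

```bash
python3 -c "
from h import *
plan((W(35,13,148),YAW))
s=cur()[0]['force'];print(s@E_u,s@E_v)"
```

```text
t 3.08 tcp [ 0.513  -0.3836  0.1496] yaw -0.185 F [13.4 -7.7  0. ] gap -0.0 gf 6.1
  uvh 38.1 13.2 149.6
  -> [-3.1  0.2  1.5] turn -0.002
14.625900615140576 -5.123690954369653
```

Call:
{"op": "drive_tool", "data": {
  "deltas": [
    [[-2,-1,0,0],[-4,-1,0,0],[-6,-1,0,0],[-6,-1,0,0],[-6,-1,0,0]]
  ]
}}

```text
t: 3.5
tcp_pos: [0.512, -0.3829, 0.1508]
tool_rot: [0.996, -0.093, 0.015, 0.008]
force: [21.7, -7.8, -1.5]
finger_gap: -0.005
gripper_force: 9.1
```

```bash
python3 -c "
from h import *
plan((W(35,13,148),YAW))
s=cur()[0]['force'];print(s@E_u,s@E_v)"
```

```text
t 3.5 tcp [ 0.512  -0.3829  0.1508] yaw -0.186 F [21.7 -7.8 -1.5] gap -0.5 gf 9.1
  uvh 36.9 13.7 150.8
  -> [-2.   0.7  2.7] turn -0.003
22.729903481433407 -3.6759476562643347
```

Call:
{"op": "drive_tool", "data": {
  "deltas": [
    [[15,0,0,0],[25,0,0,0],[25,0,-40,0],[25,0,-80,0],[25,0,-120,0]]
  ]
}}

```text
t: 3.92
tcp_pos: [0.5234, -0.3783, 0.2653]
tool_rot: [0.996, -0.091, -0.002, -0.002]
force: [0.4, -1.1, 0.0]
finger_gap: 0.004
gripper_force: 0.0
```

Call:
{"op": "drive_tool", "data": {
  "deltas": [
    [[-20,-40,0,0],[-40,-80,0,0],[-60,-120,0,0],[-80,-150,0,0],[-80,-150,0,0]]
  ],
  "jaw": 60
}}

```text
t: 4.33
tcp_pos: [0.4674, -0.2092, 0.265]
tool_rot: [0.996, -0.09, -0.005, -0.004]
force: [-1.3, 0.2, -0.2]
finger_gap: 0.697
gripper_force: 0.0
```

```bash
python3 -c "
from h import *
plan((W(-12,0,200),YAW))
import numpy as np
T=vision.snapshot('top')[:,:,::-1];S=vision.snapshot('scene')[:,:,::-1];cv2.imwrite('pics/top1.png',T);cv2.imwrite('pics/scene1.png',S)
a=T[225:315,390:490];b=S[165:255,160:260]
cv2.imwrite('pics/k3.png',cv2.resize(np.hstack([a,b]),None,fx=4,fy=4,interpolation=cv2.INTER_CUBIC))"
```

```text
t 4.33 tcp [ 0.4674 -0.2092  0.265 ] yaw -0.18 F [-1.3  0.2 -0.2] gap 59.5 gf 0.0
  uvh -38.5 176.5 265.0
  -> [ 26.6 177.   63.4] turn 0.003
```

View pics/k3.png

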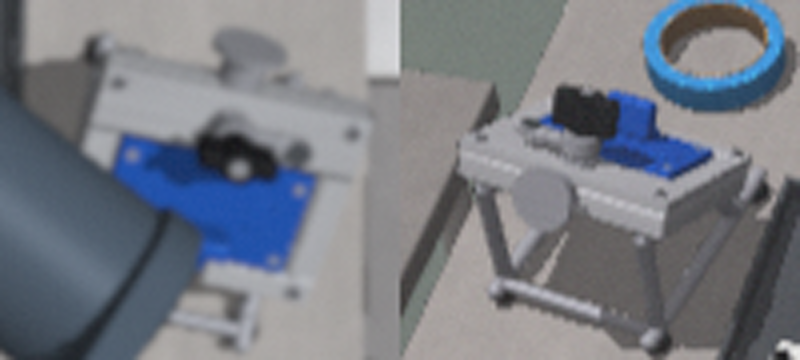

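Call:
{"op": "drive_tool", "data": {
  "deltas": [
    [[4,40,10,0],[8,80,30,0],[12,120,60,0],[14,160,90,0],[14,177,115,0]]
  ]
}}

```text
t: 4.85
tcp_pos: [0.456, -0.3944, 0.1569]
tool_rot: [0.996, -0.092, 0.002, 0.002]
force: [0.8, -0.3, 0.5]
finger_gap: 0.705
gripper_force: 0.0
```

Call:
{"op": "drive_tool", "data": {
  "deltas": [
    [[0,0,12,0],[0,0,25,0],[0,0,38,0],[0,0,46,0],[0,0,46,0]]
  ]
}}

```text
t: 5.27
tcp_pos: [0.4543, -0.3894, 0.1087]
tool_rot: [0.996, -0.092, -0.001, -0.001]
force: [0.2, 0.7, 0.3]
finger_gap: 0.704
gripper_force: 0.0
```

```bash
python3 -c "
from h import *
plan((W(-24,0,98),YAW))"
```

```text
t 5.27 tcp [ 0.4543 -0.3894  0.1087] yaw -0.184 F [0.2 0.7 0.3] gap 60.1 gf 0.0
  uvh -18.6 -3.1 108.7
  -> [-5.4 -3.1 10.8] turn -0.001
```

Call:
{"op": "drive_tool", "data": {
  "deltas": [
    [[-5,-3,5,0],[-5,-3,11,0],[-5,-3,12,0]]
  ]
}}

```text
t: 5.52
tcp_pos: [0.4505, -0.3847, 0.0988]
tool_rot: [0.996, -0.091, -0.0, -0.0]
force: [-0.3, -0.2, -0.3]
finger_gap: 0.702
gripper_force: 0.0
```

Call:
{"op": "drive_tool", "data": {
  "deltas": [
    [[0,0,0,0],[0,0,0,0],[0,0,0,0],[0,0,0,0],[0,0,0,0]]
  ],
  "jaw": 25,
  "force": 60
}}

```text
t: 5.93
tcp_pos: [0.4512, -0.3855, 0.1001]
tool_rot: [0.996, -0.091, 0.0, 0.0]
force: [0.1, 0.9, 6.0]
finger_gap: 0.372
gripper_force: 60.1
```

```bash
python3 -c "
from h import *
plan((W(-24,0,98),YAW))"
```

```text
t 5.93 tcp [ 0.4512 -0.3855  0.1001] yaw -0.183 F [0.1 0.9 6. ] gap 31.8 gf 60.1
  uvh -22.4 0.2 100.1
  -> [-1.6  0.2  2.1] turn 0.0
```

Call:
{"op": "drive_tool", "data": {
  "deltas": [
    [[-2,0,-3,0],[-4,0,-7,0],[-6,0,-10,0],[-9,0,-15,0],[-12,0,-21,0]]
  ]
}}

```text
t: 6.35
tcp_pos: [0.4385, -0.3826, 0.1202]
tool_rot: [0.996, -0.091, -0.0, -0.0]
force: [0.4, -0.4, -2.2]
finger_gap: 0.377
gripper_force: 59.6
```

Call:
{"op": "drive_tool", "data": {
  "deltas": [
    [[-5,0,-15,0],[-5,0,-35,0],[-5,0,-55,0],[-5,-20,-70,0],[-5,-40,-70,0]]
  ]
}}

```text
t: 6.77
tcp_pos: [0.4428, -0.3452, 0.1941]
tool_rot: [0.996, -0.093, 0.003, 0.003]
force: [0.4, -0.2, -2.0]
finger_gap: 0.373
gripper_force: 59.9
```

```bash
python3 -c "
from h import *
plan((np.array([.46,-.212,.16]),-.02))
import numpy as np
T=vision.snapshot('top')[:,:,::-1];S=vision.snapshot('scene')[:,:,::-1]
a=T[215:315,370:500];b=S[115:255,160:290]
cv2.imwrite('pics/k4.png',cv2.resize(np.hstack([cv2.resize(a,(182,140)),b]),None,fx=2.5,fy=2.5,interpolation=cv2.INTER_CUBIC))"
```

```text
t 6.77 tcp [ 0.4428 -0.3452  0.1941] yaw -0.185 F [ 0.4 -0.2 -2. ] gap 31.8 gf 59.9
  uvh -38.0 38.2 194.1
  -> [  -7.9 -134.3   33.3] turn -0.165
```

View pics/k4.png

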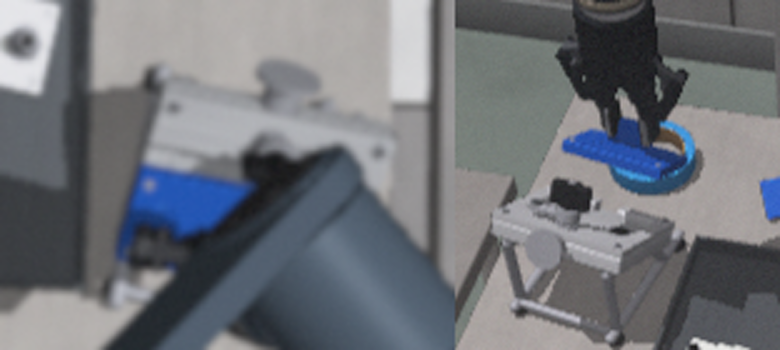

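Call:
{"op": "drive_tool", "data": {
  "deltas": [
    [[0,-35,0,0],[0,-70,10,0],[0,-105,30,0],[0,-135,50,-0.1],[0,-135,80,-0.165]]
  ]
}}

```text
t: 7.28
tcp_pos: [0.4661, -0.2054, 0.111]
tool_rot: [1.0, -0.005, 0.0, -0.001]
force: [0.0, 0.1, -1.4]
finger_gap: 0.374
gripper_force: 60.1
```

Call:
{"op": "drive_tool", "data": {
  "deltas": [
    [[0,0,20,0],[0,0,40,0],[0,0,58,0],[0,0,70,0],[0,0,70,0]]
  ]
}}

```text
t: 7.7
tcp_pos: [0.4647, -0.2096, 0.038]
tool_rot: [1.0, -0.009, -0.002, -0.001]
force: [-0.5, 0.6, -1.5]
finger_gap: 0.38
gripper_force: 60.1
```

```bash
python3 -c "
from h import *
plan((np.array([.468,-.212,.040]),-.02))"
```

```text
t 7.7 tcp [ 0.4647 -0.2096  0.038 ] yaw -0.018 F [-0.5  0.6 -1.5] gap 32.5 gf 60.1
  uvh -41.1 175.5 38.0
  -> [ 3.3  2.3 -2. ] turn 0.002
```

Now I'll lower the plate with a lighter grip so it pivots flat.

Call:
{"op": "drive_tool", "data": {
  "deltas": [
    [[1,0,2,0],[1,0,4,0],[2,0,6,0],[2,0,8,0],[2,0,10,0]]
  ],
  "force": 20
}}

```text
t: 8.12
tcp_pos: [0.4704, -0.2109, 0.0335]
tool_rot: [1.0, -0.01, 0.003, 0.001]
force: [1.4, 5.3, 34.4]
finger_gap: 0.377
gripper_force: 64.1
```

Call:
{"op": "drive_tool", "data": {
  "deltas": [
    [[1,0,1,0],[2,0,2,0],[2,0,3,0],[2,0,3,0]]
  ]
}}

```text
t: 8.45
tcp_pos: [0.4732, -0.2113, 0.0322]
tool_rot: [1.0, -0.009, 0.004, 0.002]
force: [0.4, 4.6, 31.0]
finger_gap: 0.375
gripper_force: 64.4
```

```bash
python3 -c "
from h import *
plan((np.array([.468,-.212,.026]),-.02))
S=vision.snapshot('scene')[:,:,::-1]
b=S[180:300,200:340]
cv2.imwrite('pics/k5.png',cv2.resize(b,None,fx=4,fy=4,interpolation=cv2.INTER_CUBIC))"
```

```text
t 8.45 tcp [ 0.4732 -0.2113  0.0322] yaw -0.019 F [ 0.4  4.6 31. ] gap 32.0 gf 64.4
  uvh -32.5 175.5 32.2
  -> [-5.2  0.8  6.1] turn 0.001
```

View pics/k5.png

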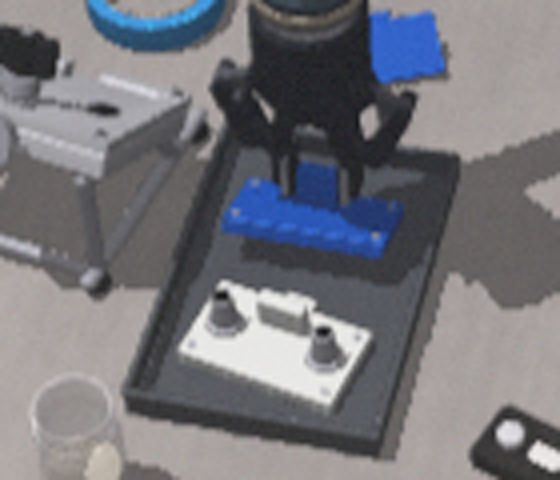

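Call:
{"op": "drive_tool", "data": {
  "deltas": [
    [[0,0,0,0],[0,0,1,0],[0,0,2,0],[0,0,3,0]]
  ],
  "jaw": 31,
  "force": 20
}}

```text
t: 8.83
tcp_pos: [0.4757, -0.2119, 0.0304]
tool_rot: [1.0, -0.01, 0.007, 0.003]
force: [5.6, 8.1, 33.2]
finger_gap: 0.375
gripper_force: 65.9
```

Call:
{"op": "drive_tool", "data": {
  "deltas": [
    [[0,0,1,0],[0,0,2,0],[0,0,2,0]]
  ]
}}

```text
t: 9.08
tcp_pos: [0.4773, -0.2125, 0.0289]
tool_rot: [1.0, -0.01, 0.008, 0.004]
force: [7.1, 8.9, 37.7]
finger_gap: 0.378
gripper_force: 68.3
```

Call:
{"op": "drive_tool", "data": {
  "deltas": [
    [[0,0,0,0],[0,0,-2,0],[0,0,-4,0]]
  ],
  "jaw": 34
}}

```text
t: 9.33
tcp_pos: [0.4711, -0.2106, 0.0277]
tool_rot: [1.0, -0.009, 0.001, 0.001]
force: [-0.7, 0.2, -0.1]
finger_gap: 0.395
gripper_force: 0.3
```

Call:
{"op": "drive_tool", "data": {
  "deltas": [
    [[0,0,0,0],[0,0,0,0],[0,0,-20,0],[0,0,-50,0],[0,0,-90,0]]
  ],
  "jaw": 48
}}

```text
t: 9.75
tcp_pos: [0.4678, -0.2089, 0.1144]
tool_rot: [1.0, -0.009, -0.003, -0.002]
force: [0.8, -1.3, -0.1]
finger_gap: 0.561
gripper_force: 0.0
```

```bash
python3 -c "
from h import *
plan((np.array([.45,-.212,.2]),-.02))
S=vision.snapshot('scene');cv2.imwrite('pics/scene2.png',S[:,:,::-1])
T=vision.snapshot('top');cv2.imwrite('pics/top2.png',T[:,:,::-1])
s=S[:,:,::-1].astype(float);m=np.clip((s[:,:,0]-s[:,:,2]-10)/100,0,1)
b=(m>.5).astype(np.uint8);N,l,st,ce=cv2.connectedComponentsWithStats(b)
for j in range(1,N):
    if st[j,4]>60: print(st[j],ce[j].round(1))
# predicted if flat at guess
P=PL@Ro.from_euler('z',-.02).as_matrix().T+[.487,-.213,.0025]
print(proj('scene',P).round(1).tolist())
try:
    C=corners(m,proj('scene',P),3.)
    print(C.round(1).tolist())
    for k in range(2):
        f=lambda p:(PL@(Ro.from_euler('z',p[2])*Ro.from_euler('y',p[3]*k)).as_matrix().T+[p[0],p[1],.0025])
        r=least_squares(lambda p:(proj('scene',f(p))-C).ravel(),[.487,-.213,-.02,0]);print(r.x.round(4),np.sqrt(np.mean(r.fun**2)))
except Exception as e: print(e)
"
```

```text
t 9.75 tcp [ 0.4678 -0.2089  0.1144] yaw -0.019 F [ 0.8 -1.3 -0.1] gap 47.9 gf 0.0
  uvh -38.2 176.8 114.4
  -> [-18.3   3.  -85.5] turn 0.001
[221 163  33  29 314] [235.1 178.1]
[294 183  17  18 148] [304.2 192.5]
[257 221  45  27 756] [279.2 233.7]
[487 227  47  25 129] [509.6 238.6]
[531 261  11  39 287] [536.1 280. ]
[   0  291   73   86 3394] [ 29.2 330.9]
[[294.6, 248.3], [254.7, 241.3], [261.2, 223.7], [300.3, 230.4]]
[[296.4, 246.6], [256.4, 239.4], [263.1, 220.7], [301.3, 229.3]]
[ 0.4796 -0.2103 -0.0377  0.    ] 0.5068744603941209
[ 0.4791 -0.2103 -0.04    0.0386] 0.4655635719059887
```

Call:
{"op": "drive_tool", "data": {
  "deltas": [
    [[35,0,0,0.1],[70,-1,0,0.197],[99,-1,10,0.197],[99,-1,35,0.197],[99,-1,45,0.197]]
  ],
  "jaw": 44
}}

```text
t: 10.27
tcp_pos: [0.5688, -0.2102, 0.068]
tool_rot: [0.994, -0.107, -0.002, -0.001]
force: [0.1, 0.2, -0.1]
finger_gap: 0.518
gripper_force: 0.0
```

Call:
{"op": "drive_tool", "data": {
  "deltas": [
    [[0,0,0,0],[0,0,0,0]]
  ]
}}

```text
t: 10.43
tcp_pos: [0.5668, -0.21, 0.0696]
tool_rot: [0.994, -0.108, -0.003, -0.001]
force: [-0.6, -0.7, 0.0]
finger_gap: 0.518
gripper_force: 0.0
```

```bash
python3 -c "
from h import *
plan((np.array([.5671,-.2099,.0235]),-.216))
S=vision.snapshot('scene')[:,:,::-1]
b=S[190:290,210:330]
cv2.imwrite('pics/k6.png',cv2.resize(b,None,fx=5,fy=5,interpolation=cv2.INTER_CUBIC))"
```

```text
t 10.43 tcp [ 0.5668 -0.21    0.0696] yaw -0.216 F [-0.6 -0.7  0. ] gap 44.2 gf 0.0
  uvh 59.3 193.7 69.6
  -> [ 0.5 -0.1 46.1] turn 0.0
```

View pics/k6.png

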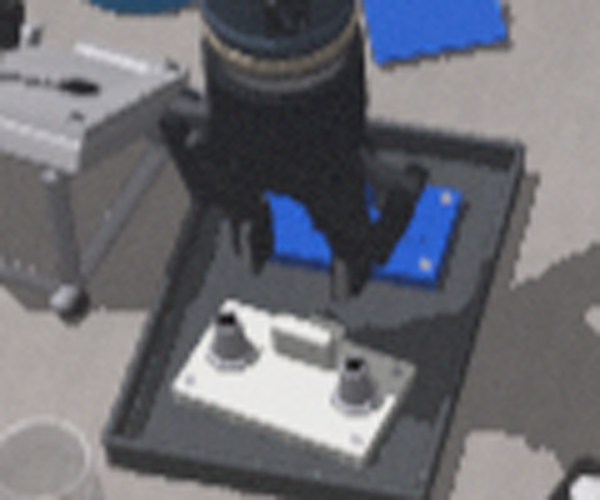

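The picture shows the blue plate lying flat in the near half of the pan. The open fingers stand over the white fin, at about (305,340), and pass between the spouts at (230,340) and (355,380). That was my 10th view, so from here I work from measurements only.

Call:
{"op": "drive_tool", "data": {
  "deltas": [
    [[0,0,15,0],[0,0,30,0],[0,0,40,0],[0,0,46,0],[0,0,46,0]]
  ]
}}

```text
t: 10.9
tcp_pos: [0.5682, -0.2107, 0.0246]
tool_rot: [0.994, -0.108, -0.001, -0.0]
force: [-0.7, -0.4, 0.2]
finger_gap: 0.517
gripper_force: 0.0
```

Call:
{"op": "drive_tool", "data": {
  "deltas": [
    [[0,0,0,0],[0,0,0,0],[0,0,0,0],[0,0,0,0]]
  ],
  "jaw": 25,
  "force": 22
}}

```text
t: 11.23
tcp_pos: [0.5692, -0.2111, 0.0257]
tool_rot: [0.994, -0.107, 0.0, 0.0]
force: [-0.2, -0.4, -0.3]
finger_gap: 0.388
gripper_force: 22.4
```

```bash
python3 -c "
from h import *
plan((np.array([.5671,-.2099,.0235]),-.216))"
```

```text
t 11.23 tcp [ 0.5692 -0.2111  0.0257] yaw -0.215 F [-0.2 -0.4 -0.3] gap 33.2 gf 22.4
  uvh 61.9 193.1 25.7
  -> [-2.3 -0.7  2.2] turn 0.001
```

Call:
{"op": "drive_tool", "data": {
  "deltas": [
    [[0,0,-4,0],[0,0,-15,0],[0,0,-45,0],[-20,0,-80,0],[-45,20,-115,0]]
  ]
}}

```text
t: 11.65
tcp_pos: [0.5252, -0.217, 0.1379]
tool_rot: [0.994, -0.106, 0.001, -0.0]
force: [0.4, -0.7, -1.3]
finger_gap: 0.391
gripper_force: 22.7
```

Call:
{"op": "drive_tool", "data": {
  "deltas": [
    [[-25,30,-20,0],[-45,65,-20,0],[-60,100,-20,0],[-61,135,-20,-0.032],[-61,135,-20,-0.032]]
  ]
}}

```text
t: 12.07
tcp_pos: [0.4352, -0.3454, 0.158]
tool_rot: [0.996, -0.094, 0.002, 0.004]
force: [1.7, -0.4, -1.8]
finger_gap: 0.39
gripper_force: 22.9
```

```bash
python3 -c "
from h import *
plan((W(-50,0.2,150),YAW))
S=vision.snapshot('scene')[:,:,::-1].astype(float);cv2.imwrite('pics/scene3.png',S)
s,p,R=cur();g=S.min(2);m=np.clip((g-85)/(221-85),0,1)
Rz=Ro.from_euler('z',-.183).as_matrix();o=p-Rz@[-.0187,0,.0232]
P=PL@Rz.T+o;G=proj('scene',P);print(G.round(1).tolist())
try:
    C=corners(m,G,3.);print(C.round(1).tolist())
    f=lambda q:PL@(Ro.from_euler('z',q[2])*Ro.from_euler('y',q[3])).as_matrix().T+[q[0],q[1],o[2]]
    r=least_squares(lambda q:(proj('scene',f(q))-C).ravel(),[o[0],o[1],-.18,0]);print(o,r.x.round(4),np.sqrt(np.mean(r.fun**2)))
except Exception as e: print(e)
"
```

```text
t 12.07 tcp [ 0.4352 -0.3454  0.158 ] yaw -0.187 F [ 1.7 -0.4 -1.8] gap 33.3 gf 22.9
  uvh -45.4 36.6 158.0
  -> [-4.4 36.4  8.3] turn -0.004
[[242.1, 199.6], [203.6, 188.0], [215.4, 172.0], [253.0, 183.0]]
[[240.0, 199.8], [213.4, 190.7], [209.2, 172.0], [262.2, 182.7]]
[ 0.45396034 -0.34556815  0.13438279] [ 0.4535 -0.3379 -0.1217  0.1115] 4.809465598249907[ WARN:0@2.186] global loadsave.cpp:1063 imwrite_ Unsupported depth image for selected encoder is fallbacked to CV_8U.
```

Call:
{"op": "drive_tool", "data": {
  "deltas": [
    [[-3,18,0,0],[-5,36,5,0],[-5,36,15,0],[-5,36,28,0],[-5,36,28,0]]
  ]
}}

```text
t: 12.53
tcp_pos: [0.4234, -0.3699, 0.126]
tool_rot: [0.996, -0.091, -0.002, -0.002]
force: [-0.6, 1.3, -2.3]
finger_gap: 0.388
gripper_force: 23.0
```

```bash
python3 -c "
from h import *
plan((W(-28.2,0.2,126),YAW))"
```

```text
t 12.53 tcp [ 0.4234 -0.3699  0.126 ] yaw -0.183 F [-0.6  1.3 -2.3] gap 33.2 gf 23.0
  uvh -52.6 10.4 126.0
  -> [24.4 10.2 -0.1] turn -0.0
```

Call:
{"op": "drive_tool", "data": {
  "deltas": [
    [[0,0,0,0],[0,0,0,0]]
  ]
}}

```text
t: 12.7
tcp_pos: [0.4249, -0.3716, 0.1283]
tool_rot: [0.996, -0.091, -0.0, -0.0]
force: [-0.2, -0.1, -2.0]
finger_gap: 0.395
gripper_force: 23.0
```

```bash
python3 -c "
from h import *
plan((W(-28.2,0.2,126),YAW))"
```

```text
t 12.7 tcp [ 0.4249 -0.3716  0.1283] yaw -0.182 F [-0.2 -0.1 -2. ] gap 33.7 gf 23.0
  uvh -50.8 9.0 128.3
  -> [22.6  8.9  2.3] turn 0.001
```

Call:
{"op": "drive_tool", "data": {
  "deltas": [
    [[0,5,0,0],[5,9,0,0],[12,9,1,0],[18,9,2,0],[22,9,2,0]]
  ]
}}

```text
t: 13.12
tcp_pos: [0.4454, -0.3851, 0.1259]
tool_rot: [0.996, -0.091, 0.0, -0.0]
force: [-0.0, 1.5, -2.8]
finger_gap: 0.391
gripper_force: 23.1
```

Call:
{"op": "drive_tool", "data": {
  "deltas": [
    [[0,0,0,0],[0,0,0,0]]
  ]
}}

```text
t: 13.28
tcp_pos: [0.4452, -0.3852, 0.1258]
tool_rot: [0.996, -0.091, 0.0, 0.0]
force: [1.3, 1.5, -2.7]
finger_gap: 0.392
gripper_force: 23.1
```

```bash
python3 -c "
from h import *
plan((W(-28.2,0.2,122.5),YAW),(W(-31.6,0.2,114.4),YAW),(W(-32.7,0.2,106.2),YAW),(W(-31.8,.2,102.4),YAW),(W(-31.2,.2,98),YAW))"
```

```text
t 13.28 tcp [ 0.4452 -0.3852  0.1258] yaw -0.183 F [ 1.3  1.5 -2.7] gap 33.5 gf 23.1
  uvh -28.3 -0.7 125.8
  -> [ 0.1 -0.9  3.3] turn 0.0
  -> [-3.3 -0.9 11.4] turn 0.0
  -> [-4.4 -0.9 19.6] turn 0.0
  -> [-3.5 -0.9 23.4] turn 0.0
  -> [-2.9 -0.9 27.8] turn 0.0
```

Now the contact and tilt sequence, up to about 20°.

Call:
{"op": "drive_tool", "data": {
  "deltas": [
    [[0,-1,2,0],[0,-1,4,0],[-2,-1,7,0],[-3,-1,10,0],[-3,-1,11,0]]
  ]
}}

```text
t: 13.7
tcp_pos: [0.4405, -0.384, 0.115]
tool_rot: [0.996, -0.091, -0.001, 0.0]
force: [-7.4, -0.5, 4.9]
finger_gap: 0.387
gripper_force: 24.4
```

```bash
python3 -c "
from h import *
plan((W(-32.7,0.2,106.2),YAW),(W(-31.8,.2,102.4),YAW),(W(-31.2,.2,98),YAW))
s=cur()[0];print(s['force']@E_u,s['force']@E_v,s['ft_torque'])"
```

```text
t 13.7 tcp [ 0.4405 -0.384   0.115 ] yaw -0.183 F [-7.4 -0.5  4.9] gap 33.0 gf 24.4
  uvh -33.2 -0.4 115.0
  -> [ 0.5 -0.6  8.8] turn -0.0
  -> [ 1.4 -0.6 12.6] turn -0.0
  -> [ 2.1 -0.6 17. ] turn -0.0
-7.192112818301976 -1.8101526321136148 [-0.08479405  0.90159784 -0.06291051]
```

Call:
{"op": "drive_tool", "data": {
  "deltas": [
    [[0,0,2,0],[0,0,4,0],[0,0,6,0],[0,0,8,0],[0,0,9,0]]
  ]
}}

```text
t: 14.12
tcp_pos: [0.4391, -0.3837, 0.1056]
tool_rot: [0.996, -0.091, -0.002, -0.0]
force: [-9.3, -1.1, 3.6]
finger_gap: 0.387
gripper_force: 25.2
```

```bash
python3 -c "
from h import *
plan((W(-31.8,.2,102.4),YAW),(W(-31.2,.2,98),YAW))
s=cur()[0];print(s['force']@E_u,s['force']@E_v,s['ft_torque'])"
```

```text
t 14.12 tcp [ 0.4391 -0.3837  0.1056] yaw -0.182 F [-9.3 -1.1  3.6] gap 33.1 gf 25.2
  uvh -34.6 -0.3 105.6
  -> [ 2.8 -0.5  3.2] turn 0.001
  -> [ 3.5 -0.5  7.6] turn 0.001
-8.936952815800023 -2.796438670200233 [-0.16296748  1.18791447 -0.05247818]
```

Call:
{"op": "drive_tool", "data": {
  "deltas": [
    [[1,0,2,0],[2,0,3,0],[3,0,5,0],[4,0,7,0],[4,0,8,0]]
  ]
}}

```text
t: 14.53
tcp_pos: [0.4411, -0.3839, 0.1014]
tool_rot: [0.996, -0.091, -0.005, -0.001]
force: [-18.0, 3.9, 36.7]
finger_gap: 0.385
gripper_force: 30.2
```

```bash
python3 -c "
from h import *
plan((W(-31.8,.2,102.4),YAW),(W(-31.2,.2,98),YAW))
s=cur()[0];print(s['force']@E_u,s['force']@E_v,s['ft_torque'])"
```

```text
t 14.53 tcp [ 0.4411 -0.3839  0.1014] yaw -0.181 F [-18.    3.9  36.7] gap 32.9 gf 30.2
  uvh -32.6 -0.1 101.4
  -> [ 0.8 -0.3 -1. ] turn 0.002
  -> [ 1.5 -0.3  3.4] turn 0.002
-18.455945156803843 0.5932334829054181 [ 0.73586631  2.96914037 -0.07032693]
```

Call:
{"op": "drive_tool", "data": {
  "deltas": [
    [[-1,0,-3,0],[1.5,0,-4.5,0],[2,0,-3,0],[2.6,0,-1.5,0],[2.6,0,-1.5,0]]
  ]
}}

```text
t: 14.95
tcp_pos: [0.4443, -0.3839, 0.099]
tool_rot: [0.996, -0.091, -0.004, -0.001]
force: [-12.3, 1.0, 5.8]
finger_gap: 0.386
gripper_force: 32.0
```

```bash
python3 -c "
from h import *
plan((W(-31.2,.2,98),YAW))
s,p,R=cur();print(s['force']@E_u,s['force']@E_v,s['ft_torque']);d=(p-O)-0
print('slope,normal', (RH.T@d*1e3).round(1))
S=vision.snapshot('scene')[:,:,::-1];cv2.imwrite('pics/scene4.png',S)
T=vision.snapshot('top')[:,:,::-1];cv2.imwrite('pics/top4.png',T)
"
```

```text
t 14.95 tcp [ 0.4443 -0.3839  0.099 ] yaw -0.182 F [-12.3   1.    5.8] gap 33.0 gf 32.0
  uvh -29.4 0.5 99.0
  -> [-1.8  0.3  1. ] turn 0.001
-12.236433439596755 -1.258477270867776 [-0.07420537  1.56245468 -0.07769404]
slope,normal [-19.2   0.5  25.5]
```

Call:
{"op": "drive_tool", "data": {
  "deltas": [
    [[-1,0,0.5,0],[-1.7,0,1,0],[-1.2,0,2,0],[-0.7,0,3,0],[-0.7,0,3,0]]
  ]
}}

```text
t: 15.47
tcp_pos: [0.4441, -0.3838, 0.0978]
tool_rot: [0.996, -0.091, -0.003, -0.001]
force: [-12.5, 2.5, 14.9]
finger_gap: 0.393
gripper_force: 34.1
```

```bash
cat > seat.py <<'E'
from h import *
s,p,R=cur();d=p-O;F=RH.T@s['force']
print('t',s['t'],'slope,y,normal',(RH.T@d*1e3).round(1),'F slope,y,n',F.round(1),'tq',s['ft_torque'].round(2),'gf',s['gripper_force'])
E
python3 seat.py
python3 - <<'E'
from h import *
for n,f in(("scene","pics/scene4.png"),("top","pics/top4.png")):
    i=cv2.imread(f).astype(float);g=i.min(2)
    P=PL@RH.T+O;G=proj(n,P);print(n,G.round(1).tolist())
    # white/neutral bright pixels bounding region near head
    m=((g>185)&(i.max(2)-g<25)).astype(np.uint8);x0,y0=G.min(0).astype(int)-8;x1,y1=G.max(0).astype(int)+8
    N,l,st,ce=cv2.connectedComponentsWithStats(m[y0:y1,x0:x1])
    for j in range(1,N):
        if st[j,4]>12: print(st[j]+[x0,y0,0,0,0],ce[j]+[x0,y0])
    print(np.percentile(g[y0:y1,x0:x1],[10,50,75,90,97]))
E
```

```text
t 15.4667 slope,y,normal [-20.1   0.5  24.6] F slope,y,n [-3.6  0.2 19.3] tq [ 0.3   1.72 -0.08] gf 34.148635010697035
scene [[226.4, 208.8], [188.9, 197.2], [200.9, 191.7], [237.3, 202.8]]
[221 205  10   4  20] [225.25 206.4 ]
[ 43.   131.   159.   168.   181.68]
top [[420.5, 258.7], [468.7, 268.7], [460.1, 292.2], [413.0, 282.4]]
[419 259  26  20 160] [429.73125 269.05   ]
[ 38.  91. 147. 181. 198.]
```

Call:
{"op": "drive_tool", "data": {
  "deltas": [
    [[0,0,-1,0],[0,0,-1,0],[0,0,-1,0]]
  ],
  "jaw": 38
}}

```text
t: 15.72
tcp_pos: [0.4442, -0.3837, 0.0975]
tool_rot: [0.996, -0.091, -0.003, -0.001]
force: [-10.4, 1.7, 7.9]
finger_gap: 0.42
gripper_force: 20.9
```

Call:
{"op": "drive_tool", "data": {
  "deltas": [
    [[-8,0,-1,0],[-20,0,-3,0],[-40,0,-20,0],[-60,0,-60,0],[-70,0,-100,0]]
  ]
}}

```text
t: 16.13
tcp_pos: [0.3772, -0.3704, 0.1937]
tool_rot: [0.996, -0.092, -0.002, -0.002]
force: [0.9, -0.8, 0.7]
finger_gap: 0.443
gripper_force: 0.0
```

Call:
{"op": "drive_tool", "data": {
  "deltas": [
    [[0,-40,0,0],[0,-80,0,0],[0,-120,0,0],[0,-160,0,0],[0,-195,0,0]]
  ]
}}

```text
t: 16.55
tcp_pos: [0.4153, -0.1786, 0.1952]
tool_rot: [0.996, -0.092, 0.001, -0.0]
force: [0.5, -0.7, -0.3]
finger_gap: 0.447
gripper_force: 0.0
```

```bash
cat > chk.py <<'E'
from h import *
import sys
k=sys.argv[1];C={}
for n in("scene","top"):
    i=vision.snapshot(n)[:,:,::-1].copy();cv2.imwrite(f"pics/{n}_{k}.png",i);i=i.astype(float)
    G=proj(n,PL@RH.T+O);g=i.min(2)
    # local brightness: plate vs aluminium
    c=G.mean(0);ins=[g[int(round(y)),int(round(x))] for x,y in (G*.75+c*.25)];out=[g[int(round(y)),int(round(x))] for x,y in (G*1.25-c*.25)]
    print(n,"in",ins,"out",out)
    lo,hi=np.median(out),np.percentile(ins,75)
    try:
        C[n]=corners(np.clip((g-lo)/(hi-lo),0,1),G,2.5);print((C[n]-G).round(2).tolist())
    except Exception as e: print(n,e)
for use in([("top",),("scene",),("top","scene")] if len(C)==2 else []):
    def pts(p): return PL@(Rhead(p[3],np.pi/6)).T+p[:3]
    r=least_squares(lambda p:np.concatenate([(proj(n,pts(p))-C[n]).ravel() for n in use]),[*O,YAW]);print(use,"head-frame offset mm",(RH.T@(r.x[:3]-O)*1e3).round(1),"yaw",r.x[3].round(3),np.sqrt(np.mean(r.fun**2)).round(2))
E
python3 seat.py;python3 chk.py a
```

```text
t 16.55 slope,y,normal [-28.2 197.1 141.8] F slope,y,n [ 0.4 -0.5 -0.6] tq [-0.01 -0.06  0.02] gf 0.0
scene in [np.float64(198.0), np.float64(159.0), np.float64(48.0), np.float64(118.0)] out [np.float64(162.0), np.float64(160.0), np.float64(91.0), np.float64(124.0)]
[[-2.28, 3.25], [1.74, -3.13], [292.46, 78.31], [-3.09, -1.43]]
top in [np.float64(181.0), np.float64(196.0), np.float64(183.0), np.float64(169.0)] out [np.float64(157.0), np.float64(163.0), np.float64(168.0), np.float64(156.0)]
[[1.62, 0.43], [-0.15, 0.3], [0.88, -2.96], [1.33, 2.86]]
('top',) head-frame offset mm [-18.4 -10.6 -33.4] yaw -0.136 1.11
('scene',) head-frame offset mm [857.5 487.6 350.2] yaw -2.368 75.33
('top', 'scene') head-frame offset mm [-65.6  58.3 -38.6] yaw -1.832 67.53
```

```bash
cat > sp.py <<'E'
from h import *
import sys
def holes(img,n,R,o,r=5):
    g=cv2.cvtColor(img,cv2.COLOR_BGR2GRAY).astype(float);out=[]
    for y in(36,-36):
        c=proj(n,R@np.array([0,y,40])/1e3+o)[0];x0,y0=np.round(c).astype(int)
        w=g[y0-r:y0+r+1,x0-r:x0+r+1];k=np.clip(75-w,0,None)
        Y,X=np.mgrid[-r:r+1,-r:r+1];out.append(np.array([(k*X).sum(),(k*Y).sum()])/max(k.sum(),1)+[x0,y0]-c);print(n,y,"pred",c.round(1),"meas-pred",out[-1].round(2),"w",k.sum().round())
    return out
R0=Ro.from_euler('z',-.2158).as_matrix();o0=np.array([.5876,-.2144,.0025])
for n in("top","scene"): holes(cv2.imread(f"pics/{n}0.png"),n,R0,o0,4)
k=sys.argv[1];print("now")
for n in("top","scene"):
    im=cv2.imread(f"pics/{n}_{k}.png");holes(im,n,RH,O,4)
g=cv2.imread(f"pics/top_{k}.png").astype(float).min(2).astype(np.float32)
def tr(p): return [int(cv2.getRectSubPix(g,(1,1),tuple(map(float,q)))[0,0]) for q in proj("top",np.array(p)/1e3@RH.T+O)]
for y in(49,-49,20): print("y",y,"x-46..-22",tr([[x,y,12] for x in range(-46,-21,2)]),"x22..46",tr([[x,y,12] for x in range(22,47,2)]))
for x in(25,15,-25): print("x",x,"y-65..-45",tr([[x,y,12] for y in range(-65,-44,2)]),"y45..65",tr([[x,y,12] for y in range(45,66,2)]))
E
python3 sp.py a
```

```text
top 36 pred [347.8 219. ] meas-pred [ 0.23 -0.03] w 7.0
top -36 pred [377.3 226.2] meas-pred [-0.02 -0.15] w 7.0
scene 36 pred [279.9 262.6] meas-pred [ 0.46 -0.11] w 162.0
scene -36 pred [254.7 253.7] meas-pred [ 0.31 -0.13] w 207.0
now
top 36 pred [425.9 278.8] meas-pred [0.65 0.45] w 67.0
top -36 pred [457.7 285.4] meas-pred [0.57 0.71] w 68.0
scene 36 pred [226.9 193.7] meas-pred [ 3.64 -3.39] w 12.0
scene -36 pred [202.6 186.4] meas-pred [-0.05  2.23] w 856.0
y 49 x-46..-22 [168, 168, 169, 172, 179, 184, 186, 186, 182, 169, 149, 128, 121] x22..46 [175, 177, 182, 188, 192, 180, 163, 154, 156, 161, 163, 164, 163]
y -49 x-46..-22 [166, 167, 168, 171, 174, 175, 176, 178, 177, 169, 155, 137, 114] x22..46 [163, 168, 181, 188, 188, 171, 154, 142, 138, 136, 133, 134, 141]
y 20 x-46..-22 [163, 166, 164, 156, 144, 130, 120, 119, 122, 125, 128, 130, 134] x22..46 [125, 125, 126, 125, 121, 114, 106, 108, 120, 136, 148, 151, 156]
x 25 y-65..-45 [166, 164, 156, 152, 160, 174, 179, 175, 174, 181, 189] y45..65 [174, 173, 179, 173, 151, 129, 130, 149, 163, 166, 166]
x 15 y-65..-45 [168, 164, 155, 148, 159, 177, 188, 191, 192, 193, 195] y45..65 [195, 195, 194, 182, 153, 131, 132, 149, 162, 167, 167]
x -25 y-65..-45 [165, 162, 156, 151, 157, 170, 168, 155, 147, 150, 162] y45..65 [138, 134, 138, 142, 135, 122, 126, 146, 159, 165, 166]
```

Call:
{"op": "drive_tool", "data": {
  "deltas": [
    [[0,-40,-10,0],[0,-80,-20,0],[0,-120,-30,0],[0,-150,-40,0],[0,-150,-40,0]]
  ],
  "jaw": 0
}}

```text
t: 17.07
tcp_pos: [0.4441, -0.0294, 0.2367]
tool_rot: [0.996, -0.089, 0.003, -0.001]
force: [-0.0, -0.3, -0.4]
finger_gap: -0.001
gripper_force: 0.0
```

```bash
python3 chk.py b; python3 sp.py b
python3 - <<'E'
import cv2
g=cv2.cvtColor(cv2.imread("pics/scene_b.png"),cv2.COLOR_BGR2GRAY)
print(g[178:206,192:236:1][:, ::2])
E
```

```text
scene in [np.float64(197.0), np.float64(156.0), np.float64(46.0), np.float64(118.0)] out [np.float64(164.0), np.float64(159.0), np.float64(89.0), np.float64(127.0)]
scene OpenCV(4.12.0) /io/opencv/modules/imgproc/src/linefit.cpp:50: error: (-215:Assertion failed) count > 0 in function 'fitLine2D_wods'

top in [np.float64(176.0), np.float64(190.0), np.float64(178.0), np.float64(164.0)] out [np.float64(153.0), np.float64(159.0), np.float64(164.0), np.float64(152.0)]
[[1.63, 0.31], [-0.13, 0.25], [0.99, -2.91], [0.98, 3.08]]
top 36 pred [347.8 219. ] meas-pred [ 0.23 -0.03] w 7.0
top -36 pred [377.3 226.2] meas-pred [-0.02 -0.15] w 7.0
scene 36 pred [279.9 262.6] meas-pred [ 0.46 -0.11] w 162.0
scene -36 pred [254.7 253.7] meas-pred [ 0.31 -0.13] w 207.0
now
top 36 pred [425.9 278.8] meas-pred [0.62 0.47] w 75.0
top -36 pred [457.7 285.4] meas-pred [0.51 0.64] w 78.0
scene 36 pred [226.9 193.7] meas-pred [ 3.92 -3.29] w 7.0
scene -36 pred [202.6 186.4] meas-pred [-0.11  2.29] w 885.0
y 49 x-46..-22 [164, 164, 165, 168, 176, 180, 181, 181, 178, 166, 145, 124, 117] x22..46 [172, 173, 177,
[... 2672 characters left out ...]
2 165 180 177 177 103 146 138
  102 157 163 162]
 [138 134 139 155 141 141 115 111  98  64  80 187 184 188 151 112 146 136
  102 162 166 166]
 [120 115 108 133 134 138 137 123 103  92 162 194 197 195 170 152 145 134
   92 178 178 168]
 [140 104  94 113 123 135 127 113  88 102 163 163 160 194 196 170 158 130
   94 152 157 158]
 [165 140 142  98 113 138 125 111  84 114 119 121 120 163 194 164 172 150
  126 112 122 127]
 [168 167 165 143 125 136 124 108  84 126 131 119 119 122 159 165 156 161
  138 104 120 159]
 [166 167 168 167 146 129 109  98  87 117 132 132 126 120 122 145 170 135
  117 156 165 149]
 [160 164 165 169 163 135 124  97 101 106 117 132 128 129 119 121 194 156
  164 196 153  96]]
```

```bash
python3 -c "
from h import *
plan((W(-21,35,170),YAW),(W(-21,35,130),YAW))"
```

```text
t 17.17 tcp [ 0.4432 -0.0328  0.2354] yaw -0.181 F [-0.   0.7 -0.6] gap -0.5 gf 0.0
  uvh -94.4 345.5 235.4
  -> [ 72.5 310.6  65.8] turn 0.002
  -> [ 72.4 310.6 105.8] turn 0.002
```

Call:
{"op": "drive_tool", "data": {
  "deltas": [
    [[9,40,5,0],[18,80,10,0],[27,120,15,0],[36,160,20,0],[45,200,25,0]]
  ]
}}

```text
t: 17.58
tcp_pos: [0.449, -0.2419, 0.2091]
tool_rot: [0.996, -0.093, 0.0, 0.0]
force: [1.5, 0.1, 0.6]
finger_gap: -0.001
gripper_force: 0.0
```

Call:
{"op": "drive_tool", "data": {
  "deltas": [
    [[9,40,10,0],[18,80,20,0],[27,110,40,0],[27,110,70,0],[27,110,75,0]]
  ]
}}

```text
t: 18.0
tcp_pos: [0.453, -0.3534, 0.13]
tool_rot: [0.996, -0.095, -0.003, -0.002]
force: [-0.6, 1.2, -0.0]
finger_gap: 0.001
gripper_force: 0.0
```

Call:
{"op": "drive_tool", "data": {
  "deltas": [
    [[0,0,0,0],[0,0,0,0]]
  ]
}}

```text
t: 18.17
tcp_pos: [0.4555, -0.3511, 0.1347]
tool_rot: [0.996, -0.092, -0.001, -0.001]
force: [-0.4, 0.2, -0.1]
finger_gap: 0.001
gripper_force: 0.0
```

```bash
python3 -c "
from h import *
plan((W(-21,35,130),YAW))"
```

```text
t 18.17 tcp [ 0.4555 -0.3511  0.1347] yaw -0.184 F [-0.4  0.2 -0.1] gap 0.1 gf 0.0
  uvh -24.4 34.7 134.7
  -> [ 3.4 -0.3  4.7] turn -0.001
```

Call:
{"op": "drive_tool", "data": {
  "deltas": [
    [[3,0,4,0],[3,0,8,0],[3,0,10,0]]
  ]
}}

```text
t: 18.42
tcp_pos: [0.4602, -0.3513, 0.1259]
tool_rot: [0.996, -0.091, 0.001, 0.001]
force: [-0.5, -0.5, 7.5]
finger_gap: 0.002
gripper_force: 3.9
```

Call:
{"op": "drive_tool", "data": {
  "deltas": [
    [[0,0,1,0],[0,0,2,0]]
  ]
}}

```text
t: 18.58
tcp_pos: [0.4603, -0.3514, 0.1255]
tool_rot: [0.996, -0.091, 0.001, 0.001]
force: [-2.8, 3.0, 17.0]
finger_gap: -0.003
gripper_force: 8.6
```

Call:
{"op": "drive_tool", "data": {
  "deltas": [
    [[0,0,1,0],[0,0,2,0]]
  ]
}}

```text
t: 18.75
tcp_pos: [0.4603, -0.3515, 0.1252]
tool_rot: [0.996, -0.091, 0.001, 0.001]
force: [-5.2, 5.4, 27.3]
finger_gap: 0.003
gripper_force: 13.7
```

Call:
{"op": "drive_tool", "data": {
  "deltas": [
    [[0,0,-15,0],[0,35,-18,0],[0,70,-18,0],[0,70,-14,0],[0,70,-14,0]]
  ]
}}

```text
t: 19.17
tcp_pos: [0.4465, -0.4218, 0.1353]
tool_rot: [0.996, -0.092, 0.0, 0.001]
force: [-0.0, 0.0, -0.2]
finger_gap: 0.005
gripper_force: 0.0
```

Call:
{"op": "drive_tool", "data": {
  "deltas": [
    [[0,0,5,0],[0,0,9,0],[0,0,12,0],[0,0,12,0]]
  ]
}}

```text
t: 19.5
tcp_pos: [0.4468, -0.4191, 0.1255]
tool_rot: [0.996, -0.09, -0.0, 0.0]
force: [-3.9, 2.4, 15.1]
finger_gap: 0.001
gripper_force: 7.5
```

```bash
python3 -c "
from h import *
plan((W(-20,-36,126),YAW))"
```

```text
t 19.5 tcp [ 0.4468 -0.4191  0.1255] yaw -0.181 F [-3.9  2.4 15.1] gap 0.1 gf 7.5
  uvh -20.6 -33.7 125.5
  -> [ 0.6  2.3 -0.5] turn 0.002
```

Call:
{"op": "drive_tool", "data": {
  "deltas": [
    [[0,0,-8,0],[10,10,-10,0],[27,17,-10,0],[27,17,2,0],[27,17,6,0]]
  ]
}}

```text
t: 19.92
tcp_pos: [0.4702, -0.4419, 0.116]
tool_rot: [0.996, -0.09, -0.0, 0.001]
force: [-7.3, -5.6, 6.2]
finger_gap: -0.001
gripper_force: 0.0
```

Call:
{"op": "drive_tool", "data": {
  "deltas": [
    [[0,0,4,0],[0,0,7,0],[0,0,9,0],[0,0,10,0]]
  ]
}}

```text
t: 20.25
tcp_pos: [0.4673, -0.4449, 0.1096]
tool_rot: [0.996, -0.09, -0.002, 0.003]
force: [-11.5, -6.1, 21.1]
finger_gap: 0.003
gripper_force: 4.1
```

```bash
python3 -c "
from h import *
plan((W(6,-50,108),YAW))"
```

```text
t 20.25 tcp [ 0.4673 -0.4449  0.1096] yaw -0.181 F [-11.5  -6.1  21.1] gap 0.2 gf 4.1
  uvh 4.2 -55.3 109.6
  -> [ 1.8 -5.3  1.5] turn 0.002
```

Call:
{"op": "drive_tool", "data": {
  "deltas": [
    [[-2,0,-12,0],[-10,0,-12,0],[-30,2,-8,0],[-30,2,0,0],[-30,2,6,0]]
  ]
}}

```text
t: 20.67
tcp_pos: [0.4391, -0.4403, 0.1015]
tool_rot: [0.996, -0.091, 0.0, 0.003]
force: [-2.6, -6.8, 5.0]
finger_gap: -0.001
gripper_force: 3.4
```

Call:
{"op": "drive_tool", "data": {
  "deltas": [
    [[0,0,4,0],[0,0,7,0],[0,0,9,0],[0,0,10,0]]
  ]
}}

```text
t: 21.0
tcp_pos: [0.4397, -0.44, 0.0928]
tool_rot: [0.996, -0.091, 0.0, 0.002]
force: [-4.8, -2.3, 20.5]
finger_gap: -0.003
gripper_force: 10.2
```

```bash
python3 -c "
from h import *
plan((W(-26,-50,90),YAW))"
```

```text
t 21.0 tcp [ 0.4397 -0.44    0.0928] yaw -0.182 F [-4.8 -2.3 20.5] gap -0.3 gf 10.2
  uvh -23.8 -55.5 92.8
  -> [-2.2 -5.6  2.8] turn 0.001
```

Call:
{"op": "drive_tool", "data": {
  "deltas": [
    [[0,0,-6,0],[0,7,-6,0],[0,13,-6,0],[0,13,-3,0],[0,13,0,0]]
  ]
}}

```text
t: 21.42
tcp_pos: [0.4375, -0.4509, 0.0899]
tool_rot: [0.996, -0.092, -0.0, -0.001]
force: [-0.5, 0.0, 18.1]
finger_gap: 0.0
gripper_force: 9.1
```

Call:
{"op": "drive_tool", "data": {
  "deltas": [
    [[0,0,2,0],[0,0,4,0],[0,0,4,0]]
  ]
}}

```text
t: 21.67
tcp_pos: [0.4377, -0.451, 0.0899]
tool_rot: [0.996, -0.091, -0.0, 0.0]
force: [-4.9, 3.3, 19.7]
finger_gap: -0.001
gripper_force: 10.0
```

```bash
python3 -c "
from h import *
plan((W(2,15,175),YAW))"
```

```text
t 21.67 tcp [ 0.4377 -0.451   0.0899] yaw -0.182 F [-4.9  3.3 19.7] gap -0.1 gf 10.0
  uvh -23.8 -66.8 89.9
  -> [ 25.8 -81.7 -85.1] turn 0.001
```

Call:
{"op": "drive_tool", "data": {
  "deltas": [
    [[0,0,-30,0],[0,-10,-58,0],[4,-45,-58,0],[4,-82,-58,0],[4,-82,-58,0]]
  ]
}}

```text
t: 22.08
tcp_pos: [0.456, -0.3632, 0.1441]
tool_rot: [0.996, -0.09, -0.002, -0.004]
force: [-0.7, 0.5, -0.5]
finger_gap: -0.001
gripper_force: 0.0
```

Call:
{"op": "drive_tool", "data": {
  "deltas": [
    [[8,0,0,0],[16,0,0,0],[16,0,0,0]]
  ]
}}

```text
t: 22.33
tcp_pos: [0.4746, -0.376, 0.1448]
tool_rot: [0.996, -0.091, 0.001, 0.001]
force: [-0.3, -1.3, -0.2]
finger_gap: -0.001
gripper_force: 0.0
```

```bash
python3 -c "
from h import *
plan((W(9.4,15.5,149),YAW),(W(16.4,21.5,149),YAW),(W(24.4,23.5,149),YAW),(W(30.4,20.5,149),YAW))"
```

```text
t 22.33 tcp [ 0.4746 -0.376   0.1448] yaw -0.183 F [-0.3 -1.3 -0.2] gap -0.1 gf 0.0
  uvh -1.1 13.8 144.8
  -> [10.5 -1.7 -4.2] turn -0.0
  -> [17.5 -7.7 -4.2] turn -0.0
  -> [25.5 -9.7 -4.2] turn -0.0
  -> [31.5 -6.7 -4.2] turn -0.0
```

Call:
{"op": "drive_tool", "data": {
  "deltas": [
    [[5,-2,-4,0],[9,-2,-4,0],[13,-5,-4,0],[17,-8,-4,0],[20,-9,-4,0]]
  ]
}}

```text
t: 22.75
tcp_pos: [0.4874, -0.3678, 0.1481]
tool_rot: [0.996, -0.091, -0.008, -0.002]
force: [-15.3, 1.1, 5.6]
finger_gap: -0.003
gripper_force: 6.3
```

```bash
cat > f.py <<'E'
from h import *
plan((W(24.4,23.5,149),YAW),(W(30.4,20.5,149),YAW),(W(36,15,149),YAW))
f=cur()[0]['force'];print("Fuv",f@E_u,f@E_v)
E
python3 f.py
```

```text
t 22.75 tcp [ 0.4874 -0.3678  0.1481] yaw -0.183 F [-15.3   1.1   5.6] gap -0.2 gf 6.3
  uvh 10.0 24.1 148.1
  -> [14.4  0.6 -1.2] turn -0.0
  -> [20.4  3.6 -1.3] turn -0.0
  -> [26.   9.1 -1.4] turn -0.0
Fuv -15.216189644900275 -1.6477808851288602
```

Call:
{"op": "drive_tool", "data": {
  "deltas": [
    [[3,0,0,0],[6,0,0,0],[9,1,0,0],[12,1,0,0],[14,2,0,0]]
  ]
}}

```text
t: 23.17
tcp_pos: [0.5021, -0.3693, 0.1475]
tool_rot: [0.996, -0.092, -0.007, -0.005]
force: [-7.7, 8.1, 3.0]
finger_gap: 0.004
gripper_force: 4.3
```

```bash
python3 f.py
```

```text
t 23.17 tcp [ 0.5021 -0.3693  0.1475] yaw -0.184 F [-7.7  8.1  3. ] gap 0.3 gf 4.3
  uvh 24.7 25.3 147.5
  -> [-0.3  1.8 -1.5] turn -0.001
  -> [ 5.7  4.8 -1.6] turn -0.001
  -> [11.3 10.3 -1.7] turn -0.001
Fuv -9.037199967341842 6.5807829320084625
```

Call:
{"op": "drive_tool", "data": {
  "deltas": [
    [[4,2,0,0],[7,4,0,0],[9,7,0,0],[11,10,0,0],[12,13,0,0]]
  ]
}}

```text
t: 23.58
tcp_pos: [0.5116, -0.3775, 0.1475]
tool_rot: [0.996, -0.093, -0.008, -0.012]
force: [-7.3, 26.0, 14.4]
finger_gap: 0.001
gripper_force: 12.5
```

```bash
python3 f.py
```

```text
t 23.58 tcp [ 0.5116 -0.3775  0.1475] yaw -0.185 F [-7.3 26.  14.4] gap 0.1 gf 12.5
  uvh 35.5 18.9 147.5
  -> [-11.1  -4.6  -1.2] turn -0.002
  -> [-5.1 -1.6 -1.4] turn -0.002
  -> [ 0.5  3.9 -1.6] turn -0.002
Fuv -11.903921237031117 24.253264654160343
```

Call:
{"op": "drive_tool", "data": {
  "deltas": [
    [[0,2,-1,0],[0,4,-2,0],[0,5,-2,0],[0,6,-2,0]]
  ]
}}

```text
t: 23.92
tcp_pos: [0.5111, -0.3779, 0.1478]
tool_rot: [0.996, -0.093, -0.009, -0.017]
force: [-2.2, 31.1, 8.6]
finger_gap: -0.003
gripper_force: 15.5
```

```bash
python3 f.py
```

```text
t 23.92 tcp [ 0.5111 -0.3779  0.1478] yaw -0.185 F [-2.2 31.1  8.6] gap -0.3 gf 15.5
  uvh 35.1 18.5 147.8
  -> [-10.7  -5.   -0.8] turn -0.002
  -> [-4.7 -2.  -1.1] turn -0.002
  -> [ 0.9  3.5 -1.3] turn -0.002
Fuv -7.803718771083875 30.157340471722527
```

Call:
{"op": "drive_tool", "data": {
  "deltas": [
    [[0,-12,0,0],[0,-24,-10,0],[0,-40,-45,0],[0,-75,-80,0],[0,-110,-90,0]]
  ]
}}

```text
t: 24.33
tcp_pos: [0.5378, -0.2917, 0.2452]
tool_rot: [0.996, -0.094, 0.004, 0.003]
force: [1.7, 0.8, 0.3]
finger_gap: -0.001
gripper_force: 0.0
```

Call:
{"op": "drive_tool", "data": {
  "deltas": [
    [[0,-40,0,0],[-10,-80,0,0],[-30,-120,0,0],[-50,-160,0,0],[-60,-190,0,0]]
  ]
}}

```text
t: 24.75
tcp_pos: [0.5106, -0.0888, 0.2415]
tool_rot: [0.996, -0.092, 0.001, 0.0]
force: [-0.2, 0.6, -0.1]
finger_gap: 0.001
gripper_force: 0.0
```

```bash
cat > kn.py <<'E'
from h import *
import sys
k=sys.argv[1]
for n in("top","scene"): cv2.imwrite(f"pics/{n}_{k}.png",vision.snapshot(n)[:,:,::-1])
for f in("0","_b","_"+k):
    i=cv2.imread(f"pics/top{f}.png");g=i.max(2).astype(float);w=np.clip(75-g,0,None)
    x0,y0,x1,y1=436,250,464,278;w=w[y0:y1,x0:x1];w[:, :][w<8]=0
    N,l,st,ce=cv2.connectedComponentsWithStats((w>0).astype(np.uint8));j=1+np.argmax(st[1:,4]);w=w*(l==j)
    Y,X=np.mgrid[y0:y1,x0:x1];s=w.sum();c=[(w*X).sum()/s,(w*Y).sum()/s];m=np.cov(np.vstack([X.ravel(),Y.ravel()]),aweights=w.ravel())
    e,v=np.linalg.eigh(m);a=v[:,1]
    print(f,st[j],np.round(c,1),"sd",np.sqrt(e).round(2),"axis deg from image-up",np.degrees(np.arctan2(a[0]*np.sign(-a[1]),abs(a[1]))).round(1))
c=O+RH@[.052,0,.045]
for th in(0,.1,.2,.3,1.57):
    q=[O+RH@np.array([.052+s*.022*np.cos(th),s*.022*np.sin(th),.05]) for s in(-1,1)];p=proj("top",q);d=p[1]-p[0];print(th,"deg",np.degrees(np.arctan2(d[0],-d[1])).round(1))
E
python3 kn.py c; python3 sp.py c|sed -n 6,9p; python3 f.py
```

```text
0 [  8   4   9  21 114] [447.6 262.1] sd [1.9  5.41] axis deg from image-up 2.1
_b [  3   8  20  11 137] [447.9 262.9] sd [2.09 5.45] axis deg from image-up -77.1
_c [  7   4  10  20 112] [447.6 261.9] sd [1.89 5.17] axis deg from image-up 17.9
0 deg 19.0
0.1 deg 12.5
0.2 deg 5.9
0.3 deg -0.8
1.57 deg -78.2
top 36 pred [425.9 278.8] meas-pred [-0.81  1.28] w 60.0
top -36 pred [457.7 285.4] meas-pred [-0.91  1.55] w 68.0
scene 36 pred [226.9 193.7] meas-pred [ 3.89 -3.72] w 6.0
scene -36 pred [202.6 186.4] meas-pred [1.59 3.32] w 141.0
t 24.85 tcp [ 0.5096 -0.0856  0.2414] yaw -0.179 F [-0.1  0.2  0.2] gap -0.1 gf 0.0
  uvh -19.6 305.7 241.4
  -> [ 42.8 282.5  92. ] turn 0.004
  -> [ 48.8 285.5  92. ] turn 0.004
  -> [ 54.4 291.   91.9] turn 0.004
Fuv -0.18627364837598048 0.1934604740491262
```

```bash
python3 sp.py c|tail -6
python3 - <<'E'
import cv2
a=cv2.cvtColor(cv2.imread("pics/scene_c.png"),cv2.COLOR_BGR2GRAY)
print(a[176:206,198:242:2])
E
```

```text
y 49 x-46..-22 [166, 167, 168, 171, 176, 179, 179, 172, 152, 131, 119, 117, 121] x22..46 [170, 183, 191, 190, 177, 156, 144, 143, 153, 161, 164, 164, 163]
y -49 x-46..-22 [167, 167, 168, 170, 173, 177, 179, 176, 167, 157, 147, 137, 130] x22..46 [172, 186, 188, 180, 165, 143, 137, 144, 157, 163, 165, 165, 165]
y 20 x-46..-22 [160, 155, 140, 123, 114, 113, 118, 122, 124, 125, 126, 130, 136] x22..46 [124, 126, 126, 122, 116, 110, 103, 107, 111, 117, 126, 136, 144]
x 25 y-65..-45 [167, 164, 155, 140, 132, 142, 169, 186, 188, 185, 186] y45..65 [193, 190, 189, 188, 178, 158, 141, 146, 160, 165, 167]
x 15 y-65..-45 [168, 164, 156, 138, 129, 142, 164, 179, 182, 183, 189] y45..65 [192, 187, 188, 189, 181, 159, 140, 143, 159, 167, 168]
x -25 y-65..-45 [166, 164, 155, 141, 132, 144, 162, 161, 142, 118, 104] y45..65 [132, 122, 118, 120, 123, 125, 127, 145, 159, 164, 166]
[[159 159 158 157 159 157 156 160 160 162 155 126 132 127  68  88  96 152
  160 156 156 155]
 [158 156 158 158 153 157 160 157 157 160 157 143 131 137  66  93 103 157
  157 158 157 157]
 [158 154 159 158 160 155 158 155 158 159 
[... 1862 characters left out ...]
4 185 142 108 153 127  84 162
  165 164 162 164]
 [202  90  47  40  38  41  89  78  91 196 173 177 123 124 148 123  86 166
  165 162 165 161]
 [182 125  52  50  76  75  83  78  95 156 199 186 167 133 149 123  84 189
  174 167 168 165]
 [177 145 111  82  97  87  77  87 115 125 164 165 189 163 147 117  82 162
  148 171 170 169]
 [168 139 138 100  96  89  88 109 122 123 120 166 180 175 163 147 120 122
  117 148 159 170]
 [169 144 138  98  97  84 115 128 132 122 120 192 192 160 163 154 126 121
  164 125 126 182]
 [171 154 123 103  93  84 119 131 134 134 180 195 200 178 161 145 139 167
  172 113 131 179]
 [168 166 130 131  92  84 109 117 128 137 203 216 196 200 183 178 182 180
  128 113 161 168]]
```

```bash
python3 -c "
from h import *
plan((W(-24,52,110),YAW))"
```

```text
t 24.85 tcp [ 0.5096 -0.0856  0.2414] yaw -0.179 F [-0.1  0.2  0.2] gap -0.1 gf 0.0
  uvh -19.6 305.7 241.4
  -> [ -5.4 253.9 131. ] turn 0.004
```

Call:
{"op": "drive_tool", "data": {
  "deltas": [
    [[-2,40,10,0],[-4,80,20,0],[-5,120,40,0],[-5,160,60,0],[-5,190,80,0]]
  ]
}}

```text
t: 25.27
tcp_pos: [0.4727, -0.2804, 0.1618]
tool_rot: [0.996, -0.092, 0.003, 0.002]
force: [0.3, 0.2, 0.1]
finger_gap: -0.001
gripper_force: 0.0
```

Call:
{"op": "drive_tool", "data": {
  "deltas": [
    [[0,20,10,0],[0,40,25,0],[0,50,38,0],[0,48,45,0],[0,48,45,0]]
  ]
}}

```text
t: 25.68
tcp_pos: [0.4619, -0.3224, 0.1142]
tool_rot: [0.996, -0.092, -0.001, -0.001]
force: [-0.5, 0.3, -0.6]
finger_gap: 0.001
gripper_force: 0.0
```

```bash
python3 -c "
from h import *
plan((W(-24,54,94),YAW))"
```

```text
t 25.68 tcp [ 0.4619 -0.3224  0.1142] yaw -0.185 F [-0.5  0.3 -0.6] gap 0.1 gf 0.0
  uvh -23.3 64.1 114.2
  -> [-0.6 10.1 20.1] turn -0.002
```

Call:
{"op": "drive_tool", "data": {
  "deltas": [
    [[0,-4,8,0],[0,-4,16,0],[0,-4,22,0],[0,-4,25,0],[0,-4,26,0]]
  ]
}}

```text
t: 26.1
tcp_pos: [0.4637, -0.3175, 0.0904]
tool_rot: [0.996, -0.091, -0.0, -0.001]
force: [-2.3, 3.7, 12.8]
finger_gap: -0.002
gripper_force: 6.2
```

Call:
{"op": "drive_tool", "data": {
  "deltas": [
    [[0,0,-9,0],[0,7,-9,0],[0,13,-9,0],[0,13,-3,0],[0,13,-3,0]]
  ]
}}

```text
t: 26.52
tcp_pos: [0.4613, -0.3295, 0.0934]
tool_rot: [0.996, -0.092, -0.0, -0.002]
force: [0.8, 8.0, 8.7]
finger_gap: -0.004
gripper_force: 10.1
```

Call:
{"op": "drive_tool", "data": {
  "deltas": [
    [[0,0,1,0],[0,0,2,0]]
  ]
}}

```text
t: 26.68
tcp_pos: [0.4613, -0.3296, 0.0931]
tool_rot: [0.996, -0.092, 0.0, -0.002]
force: [-1.3, 12.0, 27.5]
finger_gap: -0.002
gripper_force: 15.3
```

```bash
python3 -c "
from h import *
plan((W(4,54,112),YAW))"
```

```text
t 26.68 tcp [ 0.4613 -0.3296  0.0931] yaw -0.184 F [-1.3 12.  27.5] gap -0.1 gf 15.3
  uvh -22.6 57.0 93.1
  -> [ 26.6   2.9 -18.9] turn -0.001
```

Call:
{"op": "drive_tool", "data": {
  "deltas": [
    [[0,0,-20,0],[0,0,-60,0],[0,-30,-100,0],[0,-60,-130,0],[0,-60,-130,0]]
  ]
}}

```text
t: 27.1
tcp_pos: [0.4741, -0.2718, 0.2256]
tool_rot: [0.996, -0.091, 0.003, 0.002]
force: [-0.7, -0.7, -0.3]
finger_gap: 0.001
gripper_force: 0.0
```

Call:
{"op": "drive_tool", "data": {
  "deltas": [
    [[0,-30,0,0],[0,-60,0,0],[0,-60,0,0],[0,-60,0,0]]
  ]
}}

```text
t: 27.43
tcp_pos: [0.4828, -0.213, 0.2203]
tool_rot: [0.996, -0.09, -0.0, 0.0]
force: [0.9, -0.2, -0.1]
finger_gap: 0.001
gripper_force: 0.0
```

```bash
python3 kn.py d | head -3; python3 sp.py d | sed -n 6,7p; python3 -c "
from h import *
def box(f,P):
    p=proj('scene',P);i=cv2.imread(f);return p
for k in ('0','_d'):
    i=cv2.imread(f'pics/scene{k}.png').astype(float);m=((i[:,:,0]-i[:,:,2])>60).astype(np.uint8)
    N,l,st,ce=cv2.connectedComponentsWithStats(m)
    print([(ce[j].round(1).tolist(),int(st[j,4])) for j in range(1,N) if st[j,4]>60])
a=cv2.imread('pics/scene0.png').astype(int);b=cv2.imread('pics/scene_d.png').astype(int)
for n,(x,y) in dict(jar=(220,290),nozzle=(294,316),counter=(332,292)).items(): print(n,abs(a-b)[y-18:y+18,x-18:x+18].mean().round(1))
"
```

```text
0 [  8   4   9  21 114] [447.6 262.1] sd [1.9  5.41] axis deg from image-up 2.1
_b [  3   8  20  11 137] [447.9 262.9] sd [2.09 5.45] axis deg from image-up -77.1
_d [  8   4   9  20 110] [447.6 261.9] sd [1.88 5.14] axis deg from image-up 17.9
top 36 pred [425.9 278.8] meas-pred [-3.49 -3.02] w 106.0
top -36 pred [457.7 285.4] meas-pred [0.35 1.76] w 65.0
[([237.0, 176.7], 319), ([296.1, 192.1], 427), ([220.3, 199.2], 299), ([197.0, 196.3], 61), ([509.7, 238.7], 127), ([536.1, 279.9], 285), ([29.1, 330.9], 3388)]
[([237.2, 177.7], 350), ([296.1, 192.0], 433), ([279.4, 233.4], 798), ([510.1, 238.8], 126), ([536.1, 279.9], 286), ([29.2, 330.9], 3395)]
jar 5.2
nozzle 5.4
counter 4.8
```

```bash
python3 sp.py d | tail -6; python3 -c "
from h import *
# same transects on the blank while seated (blueness)
i=cv2.imread('pics/top0.png').astype(np.float32);g=i[:,:,0]-i[:,:,2]
tr=lambda P:[int(cv2.getRectSubPix(g,(1,1),tuple(map(float,q)))[0,0]) for q in proj('top',np.array(P)/1e3@RH.T+O)]
for y in(40,-45):print('blue',y,tr([[x,y,12] for x in range(-46,-21,2)]),tr([[x,y,12] for x in range(22,47,2)]))"
```

```text
y 49 x-46..-22 [42, 46, 50, 54, 56, 63, 67, 70, 74, 76, 76, 77, 78] x22..46 [175, 187, 192, 190, 178, 158, 145, 144, 156, 165, 167, 167, 166]
y -49 x-46..-22 [170, 170, 170, 169, 170, 174, 179, 178, 169, 148, 126, 101, 75] x22..46 [179, 189, 192, 185, 169, 147, 141, 148, 161, 167, 168, 168, 167]
y 20 x-46..-22 [90, 88, 85, 82, 79, 77, 78, 77, 77, 78, 78, 78, 77] x22..46 [127, 128, 127, 123, 117, 111, 107, 109, 114, 120, 128, 139, 147]
x 25 y-65..-45 [171, 167, 160, 157, 166, 182, 191, 190, 192, 195, 197] y45..65 [189, 189, 191, 179, 152, 129, 128, 142, 144, 133, 119]
x 15 y-65..-45 [170, 167, 159, 154, 166, 181, 188, 189, 190, 195, 198] y45..65 [127, 109, 95, 84, 74, 65, 63, 65, 65, 66, 66]
x -25 y-65..-45 [170, 166, 160, 156, 160, 169, 156, 132, 114, 112, 126] y45..65 [52, 65, 76, 83, 86, 88, 88, 89, 91, 93, 93]
blue 40 [6, 6, 5, 5, 7, 17, 41, 72, 106, 119, 125, 124, 128] [124, 128, 127, 125, 114, 81, 41, 17, 7, 6, 6, 5, 5]
blue -45 [5, 5, 5, 5, 9, 22, 46, 73, 86, 83, 83, 92, 106] [81, 90, 108, 118, 106, 74, 33, 15, 6, 5, 5, 5, 5]
```

```bash
python3 -c "
from station import manip
print(manip.sign_off())"
```

```text
the job is handed in; nothing more can be done
None
```

I handed the job in at about 28 s of the 64 s allowed; the sign-off gave no verdict. By my measurements, the blue blank lies flat in the baking sheet, the white spout plate is seated in the pocket, and the clamp is closed to about 0.02 rad. The jar, nozzle and counter showed no sign of movement.

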